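# Charge the bench ball mill and put it in fast gear

### The arm

A 6-joint arm with a two-finger parallel gripper is mounted at the origin on the work surface. World frame = base frame: x ahead of the robot, y to its left, z up, the work surface at z = 0. Lengths are in mm, angles in degrees, forces in N, time in s.
With the tool pointing down it reaches from about 350 to 875 mm from the base axis. Payload 4.2 kg.
Tool frame: the origin (TCP) lies midway between the tips of the shut fingers; the grasp point (between the pads) lies 19 mm behind it (r.grip_point_offset is the distance from the TCP to the grasp point, in mm); z points along the fingers, y is the direction in which the jaws open and shut (so a half turn about z gives the same grasp; the last joint's range is limited). The gripper opens to 87 mm and grips with 3 to 60 N. Pads are 19 mm wide; open, the fingers measure 117 mm over their backs; the gripper's body (75 mm by 190 mm) begins 51 mm behind the grasp point.
Start: joints at [90.619, 22.042, 0.453, 0, -68.411, -14.817], TCP at [153.263, 605.896, 222.55] pointing down, gripper open.
Joint ranges: [-179.83, 179.83], [-69.29, 118.12], [-61.27, 80.66], [-181.25, 117.63], [-171.15, -9.14], [-177.46, 177.46]. Speed limits (degrees/s): [159.86, 159.86, 180, 180, 180, 180].

### API

Orientations are given as a 3x3 rotation matrix whose columns are the frame's x, y, z axes.
In Python, from station import r gives the robot as it stands.
- The arm moves only by the shell command python3 -m creep 'ROWS' [FORCE]. ROWS is JSON, a list of rows, each an object of numbers: "hand": the opening, from 0 (shut) to 1 (fully open); "tx", "ty", "tz": the shift along the tool's x, y, z in mm; "ax", "ay", "az": the turn, a rotation vector about the tool's x, y, z in degrees. A call has 1 to 10 rows; each row shifts and turns the commanded pose from where the row before left it, along the tool's axes as they then stand; what a row does not reach is not made up. A row lasts 1/10 s, in which the tool goes at most 50 mm and 8.59 degrees, less where a joint would pass 70% of its speed; a pose out of reach is approached as far as the arm can. A call is refused whole if a number of a shift passes 50 or a number of a turn 8.59, either way. A call with a gripper value outside its range is refused whole. The fingers move at their own pace and stop on an object; FORCE is the grip in N (left out, the last holds). Time passes only in rows, so rows that do not move let the fingers close. It gives the time, the measured TCP pose, the force and the opening at its end, in the units of the state.
- r.sense(): the state, without advancing time (a new reading comes with each control period).
- r.capture(name): name is "side" or "top"; returns a dict with "image" (400x640x3 uint8, blue, green, red), "mtx" (3x3 intrinsics, pixels), "T" (4x4, takes a point from camera to world coordinates). Camera axes: x right, y down, z forward; pixel columns grow to the right and rows downward; lengths in mm; the calibration is good to about 2 mm. A picture is of the moment at which its call begins. There is no depth.
- r.sign_off(): hands the job in, once; it reports no verdict.
Trained networks look in a picture, given as the dict that the camera call returned (one of the last four; its "shot" number tells which), for a name from the list of things; names that differ only in an ending like _2 or _b are one class to them, and where a whole thing is asked for, a point or a joint stands for the part that bears it (a point fixed in the world has none). Each returns a list of dicts, best first, with "p" (0 to 1); they miss things now and then, are a little off and sometimes report something else, mostly with a low value. They report only what shows in the picture. A call takes as long as a camera call. They do not tell look-alikes from the thing itself.
- r.look_for(picture, target): "centre" ([x, y, z] in mm, in the coordinates of the camera as it stood for that picture, good to about 4 mm: the middle of the surface that is visible of it).
- r.trace(picture, target): "region" (400x640 bool, what is visible of it).
The state is a dict: "time_s": time; "q": joint angles; "qd": joint speeds; "joint_torque": joint torques, N m; "tool_pos": TCP position; "eef_rot": TCP orientation; "force": force on the tool from outside, world axes, zero at the start; "moment": the same for the moment, N m; "gripper_width": opening from 0.0 (shut) to 1.0 (fully open).
Only numpy, scipy, OpenCV 4.12 (cv2) and the standard library are available. Lean on these libraries where they do the work, as an engineer would, in place of code of your own. Each camera call takes 0.05 s, during which the arm holds its last target. There are 200 camera calls.

### The job

Charge the ball mill: put its gear lever in the middle (neutral) notch before opening the cover of the neck, then empty every scoop that holds milling balls into it, resting the scoop's lip just inside the mouth before tipping so that no ball goes astray. When all the balls are in, shut the cover fully and only then throw the gear lever into the back notch with the two bars (fast). Leave all three scoops, those that were already empty too, standing upright in the wash tray, not on top of one another, and leave the other things on the bench where they are.

Things in the scene. Friction and masses are not known exactly. Their poses are not given: they have to be found in the camera images.
- mouth (a point): Centre of the mill's round mouth, in the plane of its rim, 170 mm above the bench. Axes are the mill's: x from its front (robot side) to its back, y to its left, z up. The mouth is the end of a steel neck 50 mm inside, 57 mm outside, 30 mm tall on the 146 mm square chamber top. The chamber's cavity, 114 by 114 mm, is centred below; a ball in it is 60 to 142 mm below the rim.
- cover (a joint): Hinged cover of the mouth, a 64 mm disc 8 mm thick. 0 = shut flat on the rim; grows as it opens, to 1.9 rad (leaning back). The hinge line runs along the mill's y, 36 mm behind (+x) the mouth's centre, 1 mm above the rim; the front edge swings up and back. Stiff hinge: it stays at any angle; under 3 N at the fin moves it.
- cover_fin (a point): Centre of the black upright fin on the cover, by which it is lifted: 26 mm long (x), 10 mm thick (y), 40 mm high (z) above the disc. It moves and turns with the cover; shut, its axes are the mill's, and it lies 46 mm in front of the hinge line and 28 mm above it.
- gear (a joint): Gear lever, rad: 0 upright, positive leaning to the mill's back (+x). A spring pawl clicks it into the nearest of three notches, marked beside it: -0.45 front, one bar (slow); 0 middle, ring (neutral); +0.45 back, two bars (fast). Between notches it resists with up to 4 N at the knob. Stops at -0.55 and +0.55. It stands on the white gearbox (top 130 mm above the bench) left of the mouth.
- gear_knob (a point): Centre of the lever's black ball knob, 30 mm across, on a 10 mm rod, 115 mm from the pivot; 233 mm above the bench when upright. The pivot is 155 mm to the left (+y) of the mouth's centre and 52 mm below its rim; the lever swings fore and aft about the mill's y. A steel quadrant stands 15 mm left of the rod, its top and roller up to 65 mm from the pivot.
- tray: Shallow aluminium wash tray for the empty scoops, 210 (x) by 250 (y) by 26 mm high, 4 mm walls, 4 mm floor; 0.9 kg, loose on the bench, so it may shift. Origin at the middle of its underside. It lies left or right of the mill; the loaded scoops stand about 75 mm apart on a black 3 mm rubber mat on the other side.
- scoop1_grip (a point): Grasp point of scoop 1: centre of its black bar handle (14 thick (y), 16 high, 80 mm long: 52 behind to 28 mm ahead of here), 56 mm above its foot. x points to the lip, z up. Steel trough 31 mm wide, 143 mm long, on a foot 44 by 70 mm; walls 32 mm above the foot, 0.16 kg. The last 35 mm of floor rises 12 degrees to the lip: balls stay in while level, roll out when it is tipped lip-down 30 to 50 degrees.
- scoop1_lip (a point): Middle of the front edge of scoop 1's lip, on its upper face: 91 mm ahead of the grasp point and 39 mm below it, 17 mm above the foot. The lip is 27 mm wide and 3 mm thick, with 11 mm side walls; it fits inside the mouth.
- scoop1_ball1_center (a point): Centre of steel milling ball 1 of scoop 1: 20 mm across, 33 g. It starts in the trough of that scoop; None if absent (a scoop may hold 2, 1 or no balls).
- scoop1_ball2_center (a point): Centre of steel milling ball 2 of scoop 1: 20 mm across, 33 g. It starts in the trough of that scoop; None if absent (a scoop may hold 2, 1 or no balls).
- scoop2_grip (a point): Grasp point of scoop 2: centre of its black bar handle (14 thick (y), 16 high, 80 mm long: 52 behind to 28 mm ahead of here), 56 mm above its foot. x points to the lip, z up. Like scoop 1.
- scoop2_lip (a point): Middle of the front edge of scoop 2's lip, on its upper face: 91 mm ahead of the grasp point and 39 mm below it, 17 mm above the foot. The lip is 27 mm wide and 3 mm thick, with 11 mm side walls; it fits inside the mouth.
- scoop2_ball1_center (a point): Centre of steel milling ball 1 of scoop 2: 20 mm across, 33 g. It starts in the trough of that scoop; None if absent (a scoop may hold 2, 1 or no balls).
- scoop2_ball2_center (a point): Centre of steel milling ball 2 of scoop 2: 20 mm across, 33 g. It starts in the trough of that scoop; None if absent (a scoop may hold 2, 1 or no balls).
- scoop3_grip (a point): Grasp point of scoop 3: centre of its black bar handle (14 thick (y), 16 high, 80 mm long: 52 behind to 28 mm ahead of here), 56 mm above its foot. x points to the lip, z up. Like scoop 1.
- scoop3_lip (a point): Middle of the front edge of scoop 3's lip, on its upper face: 91 mm ahead of the grasp point and 39 mm below it, 17 mm above the foot. The lip is 27 mm wide and 3 mm thick, with 11 mm side walls; it fits inside the mouth.
- scoop3_ball1_center (a point): Centre of steel milling ball 1 of scoop 3: 20 mm across, 33 g. It starts in the trough of that scoop; None if absent (a scoop may hold 2, 1 or no balls).
- scoop3_ball2_center (a point): Centre of steel milling ball 2 of scoop 3: 20 mm across, 33 g. It starts in the trough of that scoop; None if absent (a scoop may hold 2, 1 or no balls).
- wash_bottle: White wash bottle with a red cap, 62 mm across, 185 mm tall, loose; origin under its middle. Not part of the job: leave it where it is.
- beaker: Glass beaker, 70 mm across, 85 mm tall, loose; origin under its middle. Not part of the job: leave it where it is.
- jar: Amber jar, 64 mm across, 90 mm tall, loose; origin under its middle. Not part of the job: leave it where it is.
- slide_box: Wooden slide box, 90 by 170 by 30 mm, loose; origin under its middle. Not part of the job: leave it where it is.
- dish: Glass culture dish with lid, 92 mm across, 18 mm high, loose; origin under its middle. Not part of the job: leave it where it is.
- spatula: Metal spatula, 170 mm long, lying flat, loose. Not part of the job: leave it where it is.
Not all that is in view belongs to the job. What is shaped like the part that bears scoop2_grip but green is not meant.

How it is judged:
By the outcome, as a careful person would: the job done as asked, in the order asked, and still so for the second after the job is handed in, with the robot touching nothing.
Of scoop1_ball1, scoop1_ball2, scoop2_ball1, scoop2_ball2, scoop3_ball1, scoop3_ball2 only 2 to 5 are there at a start; the rules pass over those that are not, and their reading is None.
At some moment in a run one of tray may be knocked a few centimetres aside while the robot is not near it.
It also fails if it takes over 210 s, if anything falls off the work surface, if the arm or the gripper's body presses on something with over 40 N, if the wrist force passes 120 N, or if a joint passes its speed limit or range.

## Working session

There is one attempt and no reset: what is moved stays moved. The work goes in short steps, Python scripts to look and compute and a shell command to move; the robot and the scene stay as the last step left them, time stands still between calls to the robot, and variables do not carry over. Pictures are saved under pics/ and viewed, about 12 in all and at most 16, crops included, and the job is handed in when it is done.

```bash
ls; mkdir -p pics
python3 - <<'E'
from station import r
import cv2,numpy as np
s=r.sense();print({k:np.round(v,3).tolist() for k,v in s.items()})
for n in("side","top"):
    c=r.capture(n);cv2.imwrite(f"pics/{n}0.png",c["image"]);print(n,c["mtx"].round(1).tolist(),c["T"].round(3).tolist())
    for t in["mouth","cover","cover_fin","gear","gear_knob","tray","scoop1_grip","scoop1_lip","scoop1_ball1_center","wash_bottle","beaker","jar","slide_box","dish"]:
        try:
            for d in r.look_for(c,t)[:6]:
                p=np.array(d["centre"]);w=c["T"][:3,:3]@p+c["T"][:3,3];u=c["mtx"]@p;u=u/u[2]
                print(t,round(d["p"],2),w.round().tolist(),u[:2].round().tolist())
        except Exception as e: print(t,e)
E
```

```text
pics
{'time_s': 0.0, 'q': [90.62, 22.091, 0.379, -0.032, -68.411, -14.815], 'qd': [0.108, 0.047, -0.038, -0.058, 0.002, -0.128], 'joint_torque': [-0.001, -39.067, 18.741, 4.22, 0.011, -0.0], 'tool_pos': [153.104, 605.321, 221.443], 'eef_rot': [[0.969, -0.245, -0.0], [-0.245, -0.969, -0.002], [0.0, 0.002, -1.0]], 'force': [-0.28, 0.043, -0.601], 'moment': [-0.013, -0.016, -0.018], 'gripper_width': 1.001}
side [[365.1, 0.0, 313.6], [0.0, 365.1, 197.1], [0.0, 0.0, 1.0]] [[-0.974, -0.106, 0.203, 295.836], [-0.228, 0.52, -0.823, 852.892], [-0.018, -0.847, -0.53, 706.717], [0.0, 0.0, 0.0, 1.0]]
mouth 0.84 [608.0, 114.0, 110.0] [268.0, 230.0]
mouth 0.74 [587.0, 111.0, 221.0] [272.0, 195.0]
mouth 0.47 [505.0, 423.0, 24.0] [269.0, 357.0]
cover 0.82 [625.0, -48.0, 178.0] [278.0, 179.0]
cover 0.48 [515.0, 277.0, 28.0] [285.0, 302.0]
cover_fin 0.64 [473.0, 347.0, 20.0] [294.0, 331.0]
cover_fin 0.63 [626.0, -46.0, 173.0] [278.0, 180.0]
gear 0.75 [585.0, 108.0, 218.0] [273.0, 196.0]
gear_knob 0.7 [584.0, 110.0, 218.0] [274.0, 196.0]
gear_knob 0.56 [410.0, -64.0, 2.0] [349.0, 231.0]
tray 0.89 [477.
[... 692 characters left out ...]
n 0.37 [610.0, 27.0, 131.0] [325.0, 168.0]
gear 0.55 [577.0, 104.0, 235.0] [300.0, 170.0]
gear_knob 0.56 [578.0, 105.0, 227.0] [300.0, 171.0]
gear_knob 0.19 [678.0, 378.0, 43.0] [225.0, 157.0]
tray 0.69 [477.0, -356.0, 4.0] [436.0, 213.0]
scoop1_grip 0.73 [520.0, 271.0, 20.0] [256.0, 202.0]
scoop1_lip 0.57 [523.0, 274.0, 21.0] [255.0, 201.0]
scoop1_ball1_center 0.66 [481.0, 337.0, 20.0] [237.0, 213.0]
wash_bottle 0.71 [716.0, 254.0, 103.0] [258.0, 141.0]
beaker 0.86 [679.0, 378.0, 44.0] [225.0, 157.0]
jar 0.59 [702.0, -263.0, 95.0] [410.0, 143.0]
slide_box 0.75 [687.0, -403.0, 31.0] [447.0, 152.0]
slide_box 0.43 [512.0, 419.0, 25.0] [213.0, 205.0]
dish 0.85 [392.0, 48.0, 16.0] [320.0, 238.0]
```

Run:
```python
import cv2
a=cv2.imread("pics/side0.png");b=cv2.imread("pics/top0.png")
cv2.imwrite("pics/v1.png",cv2.resize(a[130:400,170:470],None,fx=2.6,fy=2.2,interpolation=cv2.INTER_CUBIC)[:600])
cv2.imwrite("pics/v2.png",cv2.resize(b[110:280,190:490],None,fx=2.66,fy=2.66,interpolation=cv2.INTER_CUBIC))
```

```text
(no output)
```

View pics/v1.png

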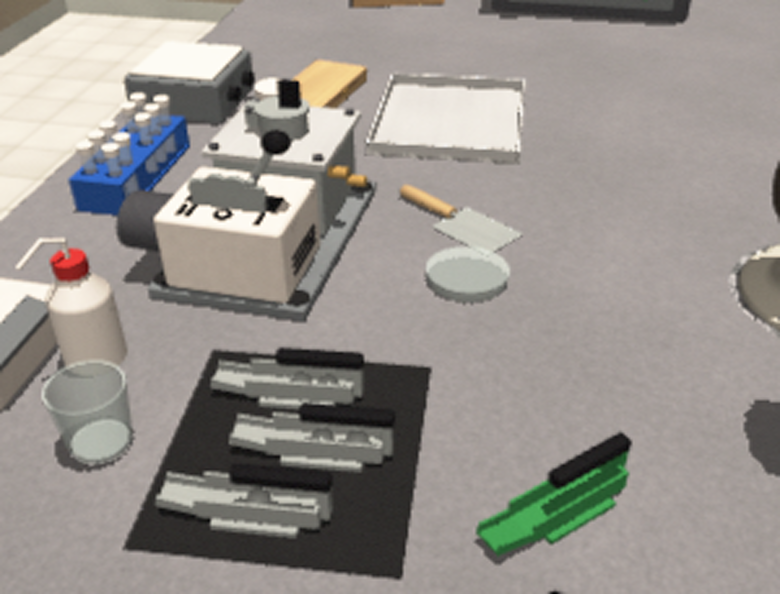

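View pics/v2.png

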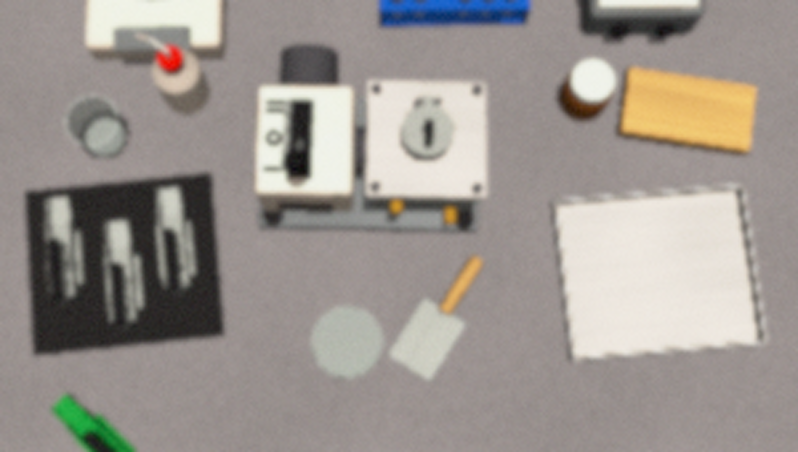

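```bash
cat > h.py <<'E'
import numpy as np,cv2
from station import r
def ray(c,u,v):
    d=c["T"][:3,:3]@np.linalg.inv(c["mtx"])@[u,v,1]; return c["T"][:3,3],d
def atz(c,u,v,z):
    o,d=ray(c,u,v); return (o+d*(z-o[2])/d[2]).round(1)
def tri(c1,p1,c2,p2):
    o1,d1=ray(c1,*p1);o2,d2=ray(c2,*p2)
    A=np.stack([d1,-d2],1);s=np.linalg.lstsq(A,o2-o1,rcond=None)[0]
    a=o1+d1*s[0];b=o2+d2*s[1];return ((a+b)/2).round(1),round(float(np.linalg.norm(a-b)),1)
def pix(c,p):
    q=c["T"][:3,:3].T@(np.array(p,float)-c["T"][:3,3]);u=c["mtx"]@q;return (u[:2]/u[2]).round(1)
def crop(im,x0,y0,x1,y1,f): return cv2.resize(im[y0:y1,x0:x1],None,fx=f,fy=f,interpolation=cv2.INTER_CUBIC)
def st():
    s=r.sense();print(round(s["time_s"],2),s["tool_pos"].round(1) if hasattr(s["tool_pos"],"round") else s["tool_pos"],np.round(s["eef_rot"],3).tolist(),np.round(s["force"],1),round(s["gripper_width"],3))
E
python3 - <<'E'
from h import *
a=cv2.imread("pics/side0.png");b=cv2.imread("pics/top0.png")
A=crop(a,215,280,335,400,5)[:600,:560];B=crop(b,195,170,275,250,5)
im=np.zeros((600,800,3),np.uint8);im[:600,:400]=crop(a,225,285,325,395,4)[:600,:400].__class__(0) if 0 else 0
A=crop(a,225,285,315,375,4.4);B=crop(b,198,175,278,245,5)
im[:A.shape[0],:A.shape[1]]=A;im[:B.shape[0],400:400+B.shape[1]]=B
T=crop(b,280,135,380,185,4);im[400:600,:400]=T
S=crop(a,235,150,315,200,5)[:250,:400];im[350:600,400:800]=S
cv2.imwrite("pics/v3.png",im)
E
```

```text
(no output)
```

View pics/v3.png

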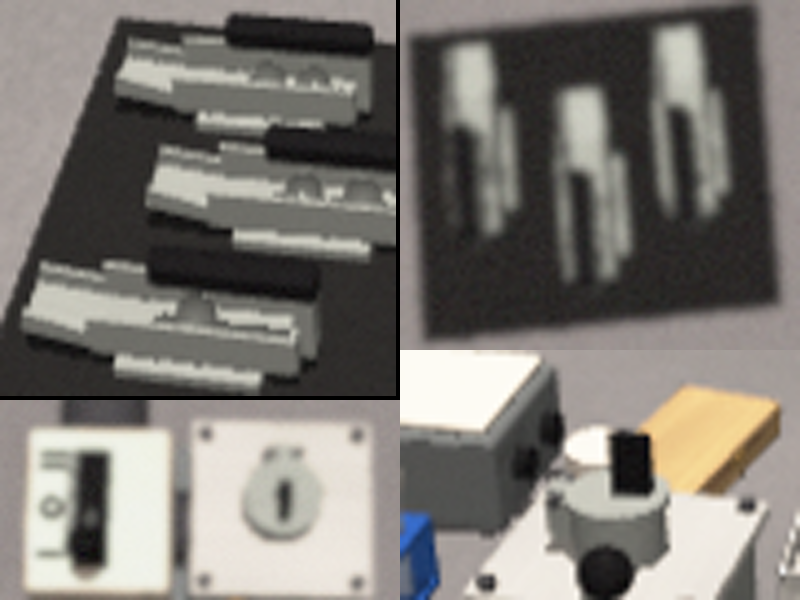

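Run:
```python
from h import *
a=r.capture("side");b=r.capture("top")
g=lambda x,y:(225+x/4.4,285+y/4.4)
t=lambda x,y:(198+(x-400)/5,175+y/5)
T=lambda x,y:(280+x/4,135+(y-400)/4)
S=lambda x,y:(235+(x-400)/5,150+(y-350)/5)
for n,f,bk,tf,tb,l in[("A",g(230,30),g(372,40),(680,105),(684,215),(679,26)),("B",g(268,143),(320.8,319.5),(580,172),(585,280),(582,88)),("C",g(150,265),g(318,280),(462,128),(466,235),(470,45))]:
    F=atz(a,*f,59);K=atz(a,*bk,59);print(n,"side",F[:2],K[:2],"yaw",np.degrees(np.arctan2(*(F-K)[[1,0]])))
    F=atz(b,*t(*tf),64);K=atz(b,*t(*tb),64);print("  top",F[:2],K[:2],"yaw",np.degrees(np.arctan2(*(F-K)[[1,0]])),"lip",atz(b,*t(*l),20))
print("knob",tri(a,S(605,573),b,T(88,548)))
print("fin top",atz(b,*T(285,500),219),tri(a,S(632,433),b,T(285,500)))
print("bolts",[atz(b,*T(*p),142)[:2].tolist() for p in[(205,434),(357,436),(203,580),(357,582)]])
m=r.trace(b,"cover_fin");print([(round(d["p"],2),np.argwhere(d["region"]).mean(0).round(1),d["region"].sum()) for d in m][:3])
m=r.trace(b,"tray")[0]["region"];q=cv2.minAreaRect(np.argwhere(m)[:,::-1].astype(np.float32));print("tray",[atz(b,*p,20)[:2].tolist() for p in cv2.boxPoints(q)])
m=r.trace(a,"tray")[0]["region"].astype(np.uint8);c=max(cv2.findContours(m,0,2)[0],key=cv2.contourArea);q=cv2.approxPolyDP(c,8,True)[:,0];print("tray side",[atz(a,*map(float,p),26)[:2].tolist() for p in q])
```

```text
A side [531.3 276.9] [454.8 267.7] yaw 6.857539604642837
  top [533.4 269.8] [458.1 265.8] yaw 3.0407425069550866 lip [598.4 278.7  20. ]
B side [489.4 344.7] [413.5 333.7] yaw 8.246320814468534
  top [488.4 336.5] [415.3 331.3] yaw 4.068905975613077 lip [555.  345.8  20. ]
C side [522.6 423.2] [444.5 414.1] yaw 6.645980924194921
  top [519.7 417.3] [446.7 412. ] yaw 4.152544555837914 lip [587.  425.3  20. ]
knob (array([579.1,  98.3, 215.5]), 3.8)
fin top [612.1 -54.5 219. ] (array([613.8, -54.5, 215.7]), 1.6)
bolts [[690.1, 5.7], [686.4, -119.0], [567.2, 9.3], [563.7, -115.1]]
[(0.68, array([158.4, 349.8]), np.int64(324)), (0.2, array([204.7, 212.8]), np.int64(448))]
tray [[575.3, -221.0], [594.0, -488.7], [375.9, -489.8], [358.1, -229.2]]
tray side [[586.7, -449.6], [553.7, -184.7], [362.7, -210.6], [386.3, -479.9]]
```

```bash
python3 -m creep '[{"tz":-35,"az":-6.25,"hand":0.7},{"tz":-35,"az":-6.25},{"tx":29.5,"ty":32.8},{"tx":29.5,"ty":32.8},{"tx":29.5,"ty":32.8},{"tx":29.5,"ty":32.8},{"tx":29.5,"ty":32.8},{"tx":29.5,"ty":32.8},{"tx":29.5,"ty":32.8},{"tx":29.5,"ty":32.8}]' 20; python3 -m creep '[{"tx":29.5,"ty":32.8},{"tx":29.5,"ty":32.8},{"tx":29.5,"ty":32.8},{"tx":29.5,"ty":32.8},{"tx":29.5,"ty":32.8},{"tx":29.5,"ty":32.8},{"tx":29.5,"ty":32.8},{},{},{}]'
python3 - <<'E'
from h import *
st()
a=r.capture("side");b=r.capture("top")
cv2.imwrite("pics/v4.png",np.hstack([crop(a.get("image"),220,120,340,220,3.3),crop(b["image"],270,110,390,210,3.3)]))
E
```

```text
1.75 [153.3 605.9 222.6] [[0.969, -0.245, 0.0], [-0.245, -0.969, -0.0], [0.0, -0.0, -1.0]] [-0.7 -0.5  0.5] 1.006validation failed for argument at $[0]...
validation failed for argument at $[0]...
```

View pics/v4.png

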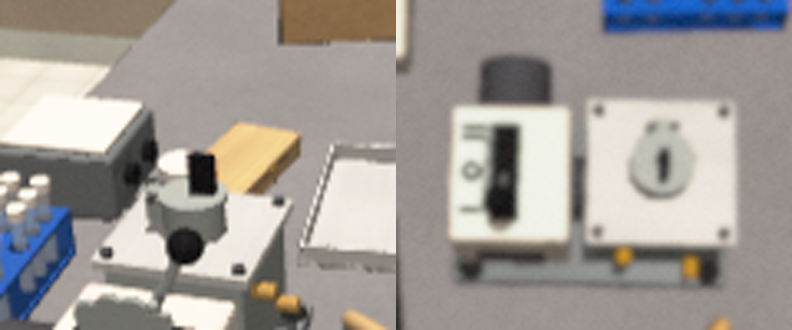

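```bash
python3 -m creep '[{"hand":0.7,"tx":0,"ty":0,"tz":-35,"ax":0,"ay":0,"az":-6.25},{"hand":0.7,"tx":0,"ty":0,"tz":-35,"ax":0,"ay":0,"az":-6.25}]' 20; python3 -m creep '[{"tx":29.5,"ty":32.8}]';python3 -m creep '[{"hand":0.7,"tx":29.5,"ty":32.8,"tz":0}]'; python3 -c "
from h import *
st()"; python3 -m creep --help | head -20
```

```text
time_s: 2.05
tool_pos: [153.3, 605.3, 292.3]
eef_rot: [[1.0, -0.025, 0.0], [-0.025, -1.0, -0.003], [0.0, 0.003, -1.0]]
force: [-0.5, 0.7, 0.9]
gripper_width: 0.896
2.05 [153.3 605.3 292.3] [[1.0, -0.025, 0.0], [-0.025, -1.0, -0.003], [0.0, 0.003, -1.0]] [-0.5  0.7  0.9] 0.896validation failed for argument at $[0]...
validation failed for argument at $[0]...
invalid input: not JSON, or not a number
```

```bash
python3 -m creep '[{"hand":0.7,"tx":29.5,"ty":32.8,"tz":0,"ax":0,"ay":0,"az":0},{"hand":0.7,"tx":29.5,"ty":32.8,"tz":0,"ax":0,"ay":0,"az":0},{"hand":0.7,"tx":29.5,"ty":32.8,"tz":0,"ax":0,"ay":0,"az":0},{"hand":0.7,"tx":29.5,"ty":32.8,"tz":0,"ax":0,"ay":0,"az":0},{"hand":0.7,"tx":29.5,"ty":32.8,"tz":0,"ax":0,"ay":0,"az":0},{"hand":0.7,"tx":29.5,"ty":32.8,"tz":0,"ax":0,"ay":0,"az":0},{"hand":0.7,"tx":29.5,"ty":32.8,"tz":0,"ax":0,"ay":0,"az":0},{"hand":0.7,"tx":29.5,"ty":32.8,"tz":0,"ax":0,"ay":0,"az":0},{"hand":0.7,"tx":29.5,"ty":32.8,"tz":0,"ax":0,"ay":0,"az":0},{"hand":0.7,"tx":29.5,"ty":32.8,"tz":0,"ax":0,"ay":0,"az":0}]'; python3 -m creep '[{"hand":0.7,"tx":29.5,"ty":32.8,"tz":0,"ax":0,"ay":0,"az":0},{"hand":0.7,"tx":29.5,"ty":32.8,"tz":0,"ax":0,"ay":0,"az":0},{"hand":0.7,"tx":29.5,"ty":32.8,"tz":0,"ax":0,"ay":0,"az":0},{"hand":0.7,"tx":29.5,"ty":32.8,"tz":0,"ax":0,"ay":0,"az":0},{"hand":0.7,"tx":29.5,"ty":32.8,"tz":0,"ax":0,"ay":0,"az":0},{"hand":0.7,"tx":0,"ty":0,"tz":0,"ax":0,"ay":0,"az":0}]'
python3 - <<'E'
from h import *
a=r.capture("side");b=r.capture("top")
cv2.imwrite("pics/v5.png",np.hstack([crop(a["image"],220,120,340,220,3.3),crop(b["image"],270,110,390,210,3.3)]))
for k in[(580,101.5,221.6),(579,98,216)]:print(pix(a,k),pix(b,k))
p=r.sense()["tool_pos"];print(p.round(1) ,pix(a,p),pix(b,p))
E
```

```text
time_s: 3.05
tool_pos: [439.3, 267.8, 292.9]
eef_rot: [[1.0, -0.029, 0.001], [-0.029, -1.0, 0.001], [0.001, -0.001, -1.0]]
force: [-0.7, 0.6, 0.3]
gripper_width: 0.701
time_s: 3.65
tool_pos: [583.3, 97.3, 291.6]
eef_rot: [[0.999, -0.035, -0.001], [-0.035, -0.999, -0.001], [-0.001, 0.001, -1.0]]
force: [0.3, -0.1, -0.4]
gripper_width: 0.699
[275.8 193.3] [300.7 170.7]
[276.8 194.5] [302.  171.4]
[581.3 100.  292. ] [273.4 168.6] [299.7 164.4]
```

View pics/v5.png

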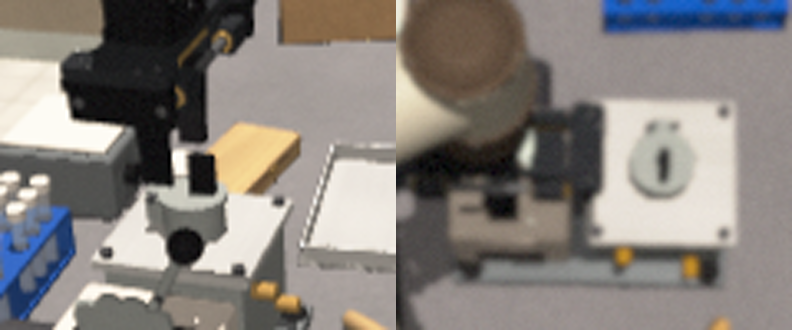

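```bash
python3 -m creep '[{"hand":0.7,"tx":0,"ty":0,"tz":30,"ax":0,"ay":0,"az":0},{"hand":0.7,"tx":0,"ty":0,"tz":30,"ax":0,"ay":0,"az":0},{"hand":0.7,"tx":0,"ty":0,"tz":29,"ax":0,"ay":0,"az":0},{"hand":0.2,"tx":0,"ty":0,"tz":0,"ax":0,"ay":0,"az":0},{"hand":0.2,"tx":0,"ty":0,"tz":0,"ax":0,"ay":0,"az":0},{"hand":0.2,"tx":0,"ty":0,"tz":0,"ax":0,"ay":0,"az":0},{"hand":0.2,"tx":0,"ty":0,"tz":0,"ax":0,"ay":0,"az":0},{"hand":0.2,"tx":0,"ty":0,"tz":0,"ax":0,"ay":0,"az":0}]' 20; python3 -m creep '[{"hand":0.2,"tx":10,"ty":0,"tz":-4.3,"ax":0,"ay":0,"az":0},{"hand":0.2,"tx":10,"ty":0,"tz":-3.2,"ax":0,"ay":0,"az":0},{"hand":0.2,"tx":10,"ty":0,"tz":-2.2,"ax":0,"ay":0,"az":0},{"hand":0.2,"tx":10,"ty":0,"tz":-1.4,"ax":0,"ay":0,"az":0},{"hand":0.2,"tx":9,"ty":0,"tz":-0.4,"ax":0,"ay":0,"az":0},{"hand":0.2,"tx":0,"ty":0,"tz":0,"ax":0,"ay":0,"az":0},{"hand":0.2,"tx":0,"ty":0,"tz":0,"ax":0,"ay":0,"az":0}]'
```

```text
time_s: 4.55
tool_pos: [581.9, 102.6, 205.2]
eef_rot: [[1.0, -0.029, 0.004], [-0.029, -1.0, 0.004], [0.004, -0.004, -1.0]]
force: [-2.2, 10.4, 3.9]
gripper_width: 0.33
time_s: 5.25
tool_pos: [633.3, 101.1, 217.3]
eef_rot: [[1.0, -0.029, 0.009], [-0.029, -1.0, 0.003], [0.009, -0.003, -1.0]]
force: [3.8, 3.8, 3.1]
gripper_width: 0.327
```

```bash
python3 -m creep '[{"hand":0.7,"tx":0,"ty":0,"tz":0,"ax":0,"ay":0,"az":0},{"hand":0.7,"tx":0,"ty":0,"tz":0,"ax":0,"ay":0,"az":0},{"hand":0.7,"tx":0,"ty":0,"tz":0,"ax":0,"ay":0,"az":0},{"hand":0.7,"tx":0,"ty":0,"tz":-40,"ax":0,"ay":0,"az":0},{"hand":0.7,"tx":0,"ty":0,"tz":-40,"ax":0,"ay":0,"az":0},{"hand":0.7,"tx":-4,"ty":38,"tz":0,"ax":0,"ay":0,"az":0},{"hand":0.7,"tx":-4,"ty":38,"tz":0,"ax":0,"ay":0,"az":0},{"hand":0.6,"tx":-4,"ty":38,"tz":0,"ax":0,"ay":0,"az":0},{"hand":0.6,"tx":-4,"ty":38,"tz":0,"ax":0,"ay":0,"az":0},{"hand":0.6,"tx":0,"ty":0,"tz":0,"ax":0,"ay":0,"az":0}]'
python3 - <<'E'
from h import *
a=r.capture("side");b=r.capture("top")
st()
cv2.imwrite("pics/v6.png",np.hstack([crop(a["image"],220,120,340,220,3.3),crop(b["image"],270,110,390,210,3.3)]))
for c in(a,b):
    for t in("gear_knob","cover_fin"):
        for d in r.look_for(c,t)[:2]:
            p=np.array(d["centre"]);print(t,round(d["p"],2),(c["T"][:3,:3]@p+c["T"][:3,3]).round())
p=r.sense()["tool_pos"];print(pix(a,p),pix(b,p))
E
```

```text
time_s: 6.25
tool_pos: [608.1, -56.0, 295.0]
eef_rot: [[0.999, -0.035, -0.001], [-0.035, -0.999, -0.001], [-0.001, 0.001, -1.0]]
force: [-0.2, -0.1, 0.5]
gripper_width: 0.607
6.35 [609.  -53.  294.8] [[0.999, -0.032, -0.001], [-0.032, -0.999, -0.0], [-0.001, 0.0, -1.0]] [-0.1  0.3  0. ] 0.607
gear_knob 0.57 [632. 106. 232.]
cover_fin 0.67 [443. 342.  32.]
cover_fin 0.6 [621. -45. 179.]
cover_fin 0.61 [619. -52. 181.]
[280.9 142.3] [351.3 154. ]
```

View pics/v6.png

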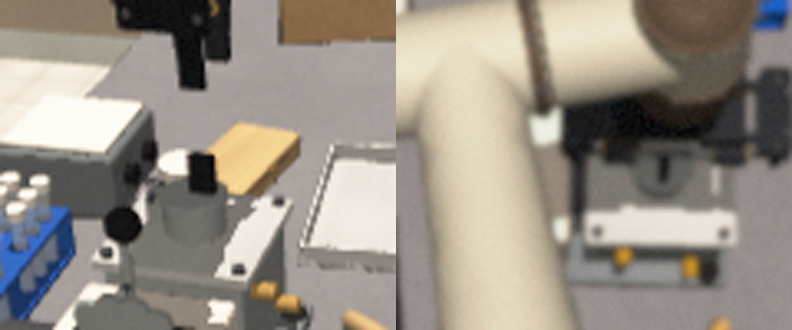

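```bash
python3 -m creep '[{"hand":0.6,"tx":8,"ty":-1,"tz":30,"ax":0,"ay":0,"az":0},{"hand":0.5,"tx":0,"ty":0,"tz":30,"ax":0,"ay":0,"az":0},{"hand":0.5,"tx":0,"ty":0,"tz":30,"ax":0,"ay":0,"az":0},{"hand":0.5,"tx":0,"ty":0,"tz":14,"ax":0,"ay":0,"az":0},{"hand":0.5,"tx":0,"ty":0,"tz":0,"ax":0,"ay":0,"az":0}]' 8
python3 -m creep '[{"hand":0,"tx":0,"ty":0,"tz":0,"ax":0,"ay":0,"az":0},{"hand":0,"tx":0,"ty":0,"tz":0,"ax":0,"ay":0,"az":0},{"hand":0,"tx":0,"ty":0,"tz":0,"ax":0,"ay":0,"az":0},{"hand":0,"tx":0,"ty":0,"tz":0,"ax":0,"ay":0,"az":0},{"hand":0,"tx":0,"ty":0,"tz":0,"ax":0,"ay":0,"az":0},{"hand":0,"tx":0,"ty":0,"tz":0,"ax":0,"ay":0,"az":0},{"hand":0,"tx":0,"ty":0,"tz":0,"ax":0,"ay":0,"az":0}]' 8
```

```text
time_s: 7.05
tool_pos: [616.1, -50.2, 188.0]
eef_rot: [[1.0, -0.028, -0.006], [-0.028, -1.0, -0.001], [-0.006, 0.001, -1.0]]
force: [0.1, 0.1, 0.2]
gripper_width: 0.502
time_s: 7.75
tool_pos: [617.7, -53.4, 191.8]
eef_rot: [[1.0, -0.03, 0.0], [-0.03, -1.0, -0.003], [0.001, 0.003, -1.0]]
force: [0.8, -6.6, -0.6]
gripper_width: 0.111
```

```bash
python3 -m creep '[{"hand":0,"tx":8.9,"ty":0,"tz":-8.8,"ax":0,"ay":0,"az":0},{"hand":0,"tx":10.6,"ty":0,"tz":-6.7,"ax":0,"ay":0,"az":0},{"hand":0,"tx":11.8,"ty":0,"tz":-4.4,"ax":0,"ay":0,"az":0},{"hand":0,"tx":12.4,"ty":0,"tz":-1.8,"ax":0,"ay":0,"az":0},{"hand":0,"tx":0,"ty":0,"tz":0,"ax":0,"ay":0,"az":0}]'
python3 -m creep '[{"hand":0,"tx":12.5,"ty":0,"tz":0.7,"ax":0,"ay":0,"az":0},{"hand":0,"tx":12.1,"ty":0,"tz":3.4,"ax":0,"ay":0,"az":0},{"hand":0,"tx":11.1,"ty":0,"tz":5.8,"ax":0,"ay":0,"az":0},{"hand":0,"tx":9.7,"ty":0,"tz":7.9,"ax":0,"ay":0,"az":0},{"hand":0,"tx":5.4,"ty":0,"tz":6.4,"ax":0,"ay":0,"az":0},{"hand":0,"tx":0,"ty":0,"tz":0,"ax":0,"ay":0,"az":0}]'
python3 - <<'E'
from h import *
a=r.capture("side")
cv2.imwrite("pics/v7.png",crop(a["image"],220,120,340,220,4))
E
```

```text
time_s: 8.25
tool_pos: [661.5, -54.8, 213.3]
eef_rot: [[1.0, -0.031, -0.001], [-0.031, -1.0, -0.003], [-0.001, 0.003, -1.0]]
force: [-0.9, -6.4, 1.3]
gripper_width: 0.115
time_s: 8.85
tool_pos: [712.2, -56.4, 187.8]
eef_rot: [[1.0, -0.031, -0.001], [-0.031, -1.0, -0.003], [-0.001, 0.003, -1.0]]
force: [1.0, -6.1, -1.5]
gripper_width: 0.118
```

View pics/v7.png

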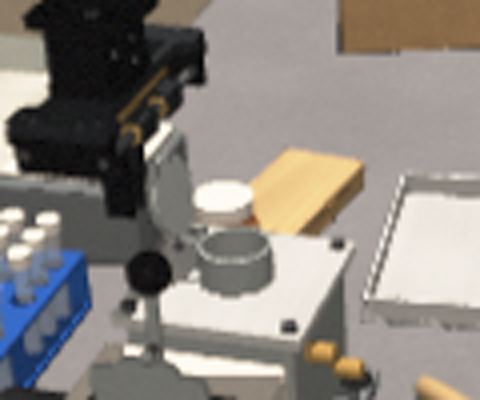

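```bash
python3 -m creep '[{"hand":0.5,"tx":0,"ty":0,"tz":0,"ax":0,"ay":0,"az":0},{"hand":0.5,"tx":0,"ty":0,"tz":0,"ax":0,"ay":0,"az":0},{"hand":0.5,"tx":0,"ty":0,"tz":0,"ax":0,"ay":0,"az":0},{"hand":0.5,"tx":0,"ty":0,"tz":-35,"ax":0,"ay":0,"az":0},{"hand":0.5,"tx":0,"ty":0,"tz":-40,"ax":0,"ay":0,"az":0},{"hand":0.5,"tx":0,"ty":0,"tz":-30,"ax":0,"ay":0,"az":0},{"hand":0.5,"tx":-20.7,"ty":-32.1,"tz":0,"ax":0,"ay":0,"az":0},{"hand":0.5,"tx":-20.7,"ty":-32.1,"tz":0,"ax":0,"ay":0,"az":0},{"hand":0.5,"tx":-20.7,"ty":-32.1,"tz":0,"ax":0,"ay":0,"az":0},{"hand":0.5,"tx":-20.7,"ty":-32.1,"tz":0,"ax":0,"ay":0,"az":0}]'
python3 -m creep '[{"hand":0.5,"tx":-20.7,"ty":-32.1,"tz":0,"ax":0,"ay":0,"az":0},{"hand":0.5,"tx":-20.7,"ty":-32.1,"tz":0,"ax":0,"ay":0,"az":0},{"hand":0.5,"tx":-20.7,"ty":-32.1,"tz":0,"ax":0,"ay":0,"az":0},{"hand":0.5,"tx":-20.7,"ty":-32.1,"tz":0,"ax":0,"ay":0,"az":0},{"hand":0.5,"tx":-20.7,"ty":-32.1,"tz":0,"ax":0,"ay":0,"az":0},{"hand":0.5,"tx":-20.7,"ty":-32.1,"tz":0,"ax":0,"ay":0,"az":-6.7},{"hand":0.5,"tx":0,"ty":0,"tz":45,"ax":0,"ay":8.33,"az":0},{"hand":0.5,"tx":0,"ty":0,"tz":0,"ax":0,"ay":8.33,"az":0},{"hand":0.5,"tx":0,"ty":0,"tz":0,"ax":0,"ay":8.33,"az":0},{"hand":0.5,"tx":0,"ty":0,"tz":0,"ax":0,"ay":0,"az":0}]'
python3 - <<'E'
from h import *
a=r.capture("side");b=r.capture("top")
st()
print("mouth",atz(a,279,180.75,170))
import os
B=b["image"]
cv2.imwrite("pics/v8.png",np.hstack([crop(a["image"],210,200,340,340,3),crop(b["image"],195,120,325,260,3)]))
for t in("mouth","scoop2_grip","tray"):
  for c in(a,b):
    for d in r.look_for(c,t)[:3]:
        p=np.array(d["centre"]);print(t,round(d["p"],2),(c["T"][:3,:3]@p+c["T"][:3,3]).round())
E
```

```text
time_s: 9.9
tool_pos: [631.9, 78.5, 293.9]
eef_rot: [[1.0, -0.029, 0.001], [-0.029, -1.0, 0.001], [0.001, -0.001, -1.0]]
force: [1.4, 0.0, 0.3]
gripper_width: 0.498
time_s: 10.9
tool_pos: [507.2, 265.2, 249.4]
eef_rot: [[0.92, 0.086, 0.383], [0.086, -0.996, 0.017], [0.382, 0.018, -0.924]]
force: [-0.3, -1.3, -1.2]
gripper_width: 0.501
11.0 [513.9 272.  257.6] [[0.916, 0.085, 0.391], [0.08, -0.996, 0.029], [0.392, 0.004, -0.92]] [0.7 0.7 0.5] 0.502
mouth [623.6 -49.4 170. ]
mouth 0.63 [636. 126. 107.]
mouth 0.16 [518. 280.  25.]
mouth 0.59 [615.  21. 132.]
scoop2_grip 0.92 [470. 348.  22.]
scoop2_grip 0.61 [268. 368.  14.]
scoop2_grip 0.76 [262. 345.  23.]
scoop2_grip 0.6 [668. -61. 207.]
tray 0.57 [ 460. -342.   -2.]
tray 0.46 [505. 423.  27.]
tray 0.7 [ 474. -355.    6.]
```

View pics/v8.png

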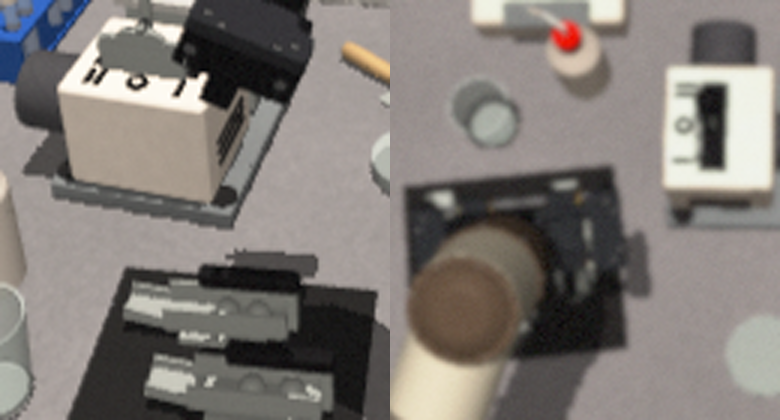

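```bash
python3 -m creep '[{"hand":0.5,"tx":-16.9,"ty":0,"tz":36.25,"ax":0,"ay":0,"az":0},{"hand":0.5,"tx":-16.9,"ty":0,"tz":36.25,"ax":0,"ay":0,"az":0},{"hand":0.5,"tx":-16.9,"ty":0,"tz":36.25,"ax":0,"ay":0,"az":0},{"hand":0.5,"tx":-16.9,"ty":0,"tz":36.25,"ax":0,"ay":0,"az":0},{"hand":0.5,"tx":0,"ty":0,"tz":0,"ax":0,"ay":0,"az":0},{"hand":0.5,"tx":0,"ty":0,"tz":0,"ax":0,"ay":0,"az":0}]'
python3 - <<'E'
from h import *
a=r.capture("side");st();r.capture("side");st();r.capture("side");st()
cv2.imwrite("pics/v9.png",crop(a["image"],220,240,340,340,5))
p=r.sense();print(pix(a,p["tool_pos"]),pix(a,p["tool_pos"]-19*np.array(p["eef_rot"])[:,2]),pix(a,(505,271,59)))
E
```

```text
time_s: 11.9
tool_pos: [519.1, 270.0, 120.9]
eef_rot: [[0.911, 0.076, 0.406], [0.073, -0.997, 0.024], [0.407, 0.008, -0.914]]
force: [-0.1, -0.4, 1.0]
gripper_width: 0.5
11.95 [519.3 271.1 121.9] [[0.91, 0.077, 0.407], [0.073, -0.997, 0.026], [0.408, 0.006, -0.913]] [ 0.  -0.5  0.5] 0.503
12.0 [519.2 271.6 122.4] [[0.91, 0.078, 0.408], [0.073, -0.997, 0.027], [0.409, 0.005, -0.913]] [-0.1  0.3  0.7] 0.503
12.05 [519.  271.8 122.5] [[0.91, 0.078, 0.408], [0.074, -0.997, 0.028], [0.409, 0.005, -0.912]] [-0.5  0.1  0.2] 0.502
[281.1 271.3] [284.  265.9] [288.6 291.7]
```

View pics/v9.png

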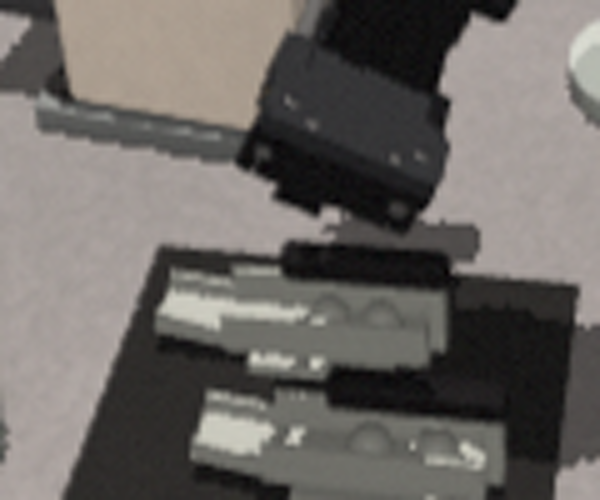

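```bash
python3 -m creep '[{"hand":0.5,"tx":-12.5,"ty":0,"tz":22.8,"ax":0,"ay":0,"az":0},{"hand":0.5,"tx":-12.5,"ty":0,"tz":22.8,"ax":0,"ay":0,"az":0},{"hand":0.5,"tx":-12.5,"ty":0,"tz":22.8,"ax":0,"ay":0,"az":0},{"hand":0.5,"tx":0,"ty":0,"tz":0,"ax":0,"ay":0,"az":0},{"hand":0.5,"tx":0,"ty":0,"tz":0,"ax":0,"ay":0,"az":0},{"hand":0.5,"tx":0,"ty":0,"tz":0,"ax":0,"ay":0,"az":0}]'
python3 -m creep '[{"hand":0,"tx":0,"ty":0,"tz":0,"ax":0,"ay":0,"az":0},{"hand":0,"tx":0,"ty":0,"tz":0,"ax":0,"ay":0,"az":0},{"hand":0,"tx":0,"ty":0,"tz":0,"ax":0,"ay":0,"az":0},{"hand":0,"tx":0,"ty":0,"tz":0,"ax":0,"ay":0,"az":0},{"hand":0,"tx":0,"ty":0,"tz":0,"ax":0,"ay":0,"az":0},{"hand":0,"tx":0,"ty":0,"tz":0,"ax":0,"ay":0,"az":0},{"hand":0,"tx":0,"ty":0,"tz":0,"ax":0,"ay":0,"az":0}]' 30
```

```text
time_s: 12.65
tool_pos: [526.2, 271.5, 84.4]
eef_rot: [[0.902, 0.075, 0.426], [0.073, -0.997, 0.021], [0.426, 0.012, -0.905]]
force: [-0.8, -0.3, 0.2]
gripper_width: 0.5
time_s: 13.35
tool_pos: [525.4, 270.8, 82.7]
eef_rot: [[0.903, 0.076, 0.424], [0.074, -0.997, 0.02], [0.424, 0.014, -0.906]]
force: [0.9, 0.8, 0.3]
gripper_width: 0.021
```

```bash
python3 -m creep '[{"hand":0.5,"tx":0,"ty":0,"tz":0,"ax":0,"ay":0,"az":0},{"hand":0.5,"tx":0,"ty":0,"tz":0,"ax":0,"ay":0,"az":0},{"hand":0.5,"tx":0,"ty":0,"tz":0,"ax":0,"ay":0,"az":0}]'; python3 -c "
from h import *
print(r.sense()['q'])"
```

```text
time_s: 13.65
tool_pos: [525.5, 270.8, 82.7]
eef_rot: [[0.903, 0.076, 0.424], [0.074, -0.997, 0.02], [0.424, 0.014, -0.906]]
force: [-0.4, 0.1, -0.0]
gripper_width: 0.211
[ 31.78937927  18.19621591 -50.82965443  95.9884672  -11.98610996
 -31.0473582 ]
```

```bash
python3 -m creep '[{"hand":0.5,"tx":8.5,"ty":0,"tz":-18,"ax":0,"ay":0,"az":0},{"hand":0.5,"tx":8.5,"ty":0,"tz":-18,"ax":0,"ay":0,"az":0},{"hand":0.5,"tx":8.5,"ty":0,"tz":-18,"ax":0,"ay":0,"az":0},{"hand":0.5,"tx":0,"ty":0,"tz":0,"ax":0,"ay":-5,"az":0},{"hand":0.5,"tx":0,"ty":0,"tz":0,"ax":0,"ay":-5,"az":0},{"hand":0.5,"tx":0,"ty":0,"tz":0,"ax":0,"ay":-5,"az":0},{"hand":0.5,"tx":0,"ty":0,"tz":0,"ax":0,"ay":-5,"az":0},{"hand":0.5,"tx":0,"ty":0,"tz":0,"ax":0,"ay":-5,"az":0},{"hand":0.5,"tx":0,"ty":0,"tz":0,"ax":0,"ay":0,"az":0},{"hand":0.5,"tx":0,"ty":0,"tz":0,"ax":0,"ay":0,"az":0}]' 30; python3 -c "
from h import *
print(r.sense()['q'])"
```

```text
time_s: 14.65
tool_pos: [538.6, 265.1, 138.7]
eef_rot: [[0.993, 0.061, 0.098], [0.064, -0.998, -0.023], [0.096, 0.029, -0.995]]
force: [-0.6, -0.2, 0.1]
gripper_width: 0.501
[ 44.12732877  21.68438565 -15.68643902   6.36646726 -49.70299414
  45.47761696]
```

```bash
python3 -m creep '[{"hand":0.5,"tx":0,"ty":0,"tz":0,"ax":0,"ay":0,"az":0},{"hand":0.5,"tx":0,"ty":0,"tz":0,"ax":0,"ay":0,"az":0},{"hand":0.5,"tx":0,"ty":0,"tz":0,"ax":0,"ay":0,"az":0}]'; python3 -c "
from h import *
st();print(r.sense()['q'])"
```

```text
time_s: 14.95
tool_pos: [537.9, 265.2, 139.2]
eef_rot: [[0.993, 0.063, 0.097], [0.065, -0.998, -0.023], [0.096, 0.029, -0.995]]
force: [0.3, 0.7, -0.2]
gripper_width: 0.5
14.95 [537.9 265.2 139.2] [[0.993, 0.063, 0.097], [0.065, -0.998, -0.023], [0.096, 0.029, -0.995]] [ 0.3  0.7 -0.2] 0.5
[ 44.17458225  21.60052124 -15.7138339    6.32989566 -49.76366299
  45.54941175]
```

```bash
python3 -m creep '[{"hand":0.5,"tx":0,"ty":0,"tz":0,"ax":1.3,"ay":-5.6,"az":-1.3},{"hand":0.5,"tx":-16,"ty":-4,"tz":0,"ax":0,"ay":0,"az":0},{"hand":0.5,"tx":-16,"ty":-4,"tz":0,"ax":0,"ay":0,"az":0},{"hand":0.5,"tx":0,"ty":0,"tz":20,"ax":0,"ay":0,"az":0},{"hand":0.5,"tx":0,"ty":0,"tz":20,"ax":0,"ay":0,"az":0},{"hand":0.5,"tx":0,"ty":0,"tz":0,"ax":0,"ay":0,"az":0},{"hand":0.5,"tx":0,"ty":0,"tz":0,"ax":0,"ay":0,"az":0},{"hand":0.5,"tx":0,"ty":0,"tz":0,"ax":0,"ay":0,"az":0}]'; python3 -c "
from h import *
print(r.sense()['q'])"
```

```text
time_s: 15.75
tool_pos: [506.7, 271.0, 100.5]
eef_rot: [[0.996, 0.086, 0.0], [0.086, -0.996, -0.006], [-0.0, 0.006, -1.0]]
force: [-0.3, 0.4, 0.1]
gripper_width: 0.502
[ 44.42837203  23.89444244 -16.05584939   0.32720691 -50.28112738
  50.32397831]
```

```bash
python3 -m creep '[{"hand":0.5,"tx":-1.5,"ty":0,"tz":20,"ax":0,"ay":0,"az":0},{"hand":0.5,"tx":0,"ty":0,"tz":20,"ax":0,"ay":0,"az":0},{"hand":0.5,"tx":0,"ty":0,"tz":17,"ax":0,"ay":0,"az":0},{"hand":0.5,"tx":0,"ty":0,"tz":0,"ax":0,"ay":0,"az":0},{"hand":0.5,"tx":0,"ty":0,"tz":0,"ax":0,"ay":0,"az":0},{"hand":0.5,"tx":0,"ty":0,"tz":0,"ax":0,"ay":0,"az":0}]'
python3 -m creep '[{"hand":0.05,"tx":0,"ty":0,"tz":0,"ax":0,"ay":0,"az":0},{"hand":0.05,"tx":0,"ty":0,"tz":0,"ax":0,"ay":0,"az":0},{"hand":0.05,"tx":0,"ty":0,"tz":0,"ax":0,"ay":0,"az":0},{"hand":0.05,"tx":0,"ty":0,"tz":0,"ax":0,"ay":0,"az":0},{"hand":0.05,"tx":0,"ty":0,"tz":0,"ax":0,"ay":0,"az":0},{"hand":0.05,"tx":0,"ty":0,"tz":0,"ax":0,"ay":0,"az":0}]' 35
```

```text
time_s: 16.35
tool_pos: [505.4, 270.8, 43.9]
eef_rot: [[0.996, 0.086, 0.001], [0.086, -0.996, -0.005], [0.0, 0.005, -1.0]]
force: [-0.0, -0.2, 1.0]
gripper_width: 0.5
time_s: 16.95
tool_pos: [504.4, 270.1, 42.3]
eef_rot: [[0.996, 0.086, -0.002], [0.086, -0.996, -0.007], [-0.002, 0.007, -1.0]]
force: [-0.6, 0.6, -0.4]
gripper_width: 0.159
```

```bash
python3 -m creep '[{"hand":0.05,"tx":0,"ty":0,"tz":-10,"ax":0,"ay":0,"az":0},{"hand":0.05,"tx":0,"ty":0,"tz":-20,"ax":0,"ay":0,"az":0},{"hand":0.05,"tx":0,"ty":0,"tz":-30,"ax":0,"ay":0,"az":0},{"hand":0.05,"tx":0,"ty":0,"tz":-30,"ax":0,"ay":0,"az":0},{"hand":0.05,"tx":0,"ty":0,"tz":-30,"ax":0,"ay":0,"az":0},{"hand":0.05,"tx":0,"ty":0,"tz":-30,"ax":0,"ay":0,"az":0},{"hand":0.05,"tx":0,"ty":0,"tz":-30,"ax":0,"ay":0,"az":0},{"hand":0.05,"tx":-3,"ty":13,"tz":-18,"ax":0,"ay":0,"az":0},{"hand":0.05,"tx":-3,"ty":22.8,"tz":-9,"ax":0,"ay":0,"az":0},{"hand":0.05,"tx":-3,"ty":22.8,"tz":0,"ax":0,"ay":0,"az":0}]'
python3 -m creep '[{"hand":0.05,"tx":-3,"ty":22.8,"tz":0,"ax":0,"ay":0,"az":0},{"hand":0.05,"tx":-3,"ty":22.8,"tz":0,"ax":0,"ay":0,"az":0},{"hand":0.05,"tx":-3,"ty":22.8,"tz":0,"ax":0,"ay":0,"az":0},{"hand":0.05,"tx":-3,"ty":22.8,"tz":0,"ax":0,"ay":0,"az":0},{"hand":0.05,"tx":-3,"ty":22.8,"tz":0,"ax":0,"ay":0,"az":0},{"hand":0.05,"tx":-3,"ty":22.8,"tz":0,"ax":0,"ay":0,"az":0},{"hand":0.05,"tx":-3,"ty":22.8,"tz":0,"ax":0,"ay":0,"az":0},{"hand":0.05,"tx":-3,"ty":22.8,"tz":0,"ax":0,"ay":0,"az":0},{"hand":0.05,"tx":-3,"ty":22.8,"tz":0,"ax":0,"ay":0,"az":0},{"hand":0.05,"tx":-3,"ty":22.8,"tz":0,"ax":0,"ay":0,"az":0}]'
python3 -m creep '[{"hand":0.05,"tx":-3,"ty":22.8,"tz":0,"ax":0,"ay":0,"az":0},{"hand":0.05,"tx":-3,"ty":10,"tz":0,"ax":0,"ay":0,"az":2.2},{"hand":0.05,"tx":0,"ty":0,"tz":0,"ax":0,"ay":0,"az":2.2},{"hand":0.05,"tx":0,"ty":0,"tz":0,"ax":0,"ay":0,"az":2.2},{"hand":0.05,"tx":0,"ty":0,"tz":0,"ax":0,"ay":0,"az":0},{"hand":0.05,"tx":0,"ty":0,"tz":0,"ax":0,"ay":0,"az":0},{"hand":0.05,"tx":0,"ty":0,"tz":0,"ax":0,"ay":0,"az":0}]'
python3 - <<'E'
from h import *
a=r.capture("side");b=r.capture("top")
st();print(r.sense()["q"].round(1))
cv2.imwrite("pics/v10.png",np.hstack([crop(a["image"],230,110,360,230,3),crop(b["image"],290,110,420,230,3)]))
p=r.sense()["tool_pos"];R=np.array(r.sense()["eef_rot"]);l=p+R@[91,0,23];print(l,pix(a,l),pix(b,l))
E
```

```text
time_s: 17.95
tool_pos: [500.6, 211.0, 250.9]
eef_rot: [[0.996, 0.087, -0.001], [0.087, -0.996, -0.006], [-0.001, 0.006, -1.0]]
force: [-0.5, -0.2, -3.1]
gripper_width: 0.155
time_s: 18.95
tool_pos: [488.8, -19.5, 250.6]
eef_rot: [[0.996, 0.085, -0.004], [0.085, -0.996, -0.007], [-0.005, 0.007, -1.0]]
force: [0.1, 0.1, -1.5]
gripper_width: 0.156
time_s: 19.65
tool_pos: [487.1, -50.7, 251.4]
eef_rot: [[1.0, -0.029, -0.002], [-0.029, -1.0, -0.007], [-0.002, 0.007, -1.0]]
force: [-0.5, -0.7, -2.6]
gripper_width: 0.155
19.75 [487.3 -50.6 251.5] [[1.0, -0.029, -0.002], [-0.029, -1.0, -0.007], [-0.002, 0.007, -1.0]] [-0.6 -0.2 -1.9] 0.154
[ 13.4   7.6 -15.3   0.4 -67.4  74.8]
[578.18362603 -53.32268443 228.35261672] [293. 164.] [351.3 169.9]
```

View pics/v10.png

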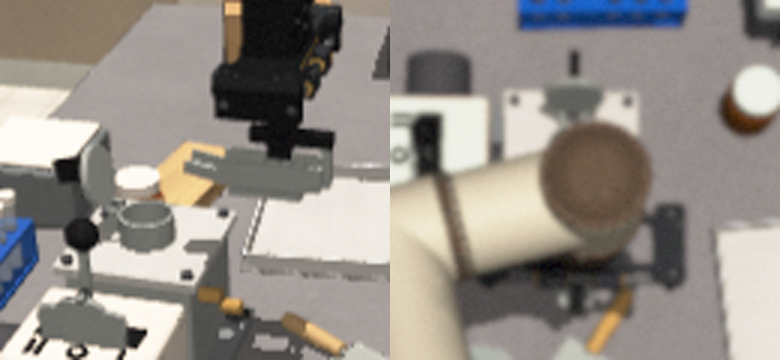

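```bash
python3 -m creep '[{"hand":0.05,"tx":6,"ty":-1,"tz":0,"ax":0,"ay":0,"az":0},{"hand":0.05,"tx":10,"ty":0,"tz":0,"ax":0,"ay":0,"az":0},{"hand":0.05,"tx":10,"ty":0,"tz":0,"ax":0,"ay":0,"az":0},{"hand":0.05,"tx":8,"ty":0,"tz":0,"ax":0,"ay":0,"az":0},{"hand":0.05,"tx":4,"ty":0,"tz":0,"ax":0,"ay":0,"az":0},{"hand":0.05,"tx":1.83,"ty":0,"tz":-6.29,"ax":0,"ay":-4,"az":0},{"hand":0.05,"tx":1.83,"ty":0,"tz":-6.29,"ax":0,"ay":-4,"az":0},{"hand":0.05,"tx":1.7,"ty":0,"tz":12.1,"ax":0,"ay":0,"az":0},{"hand":0.05,"tx":1.7,"ty":0,"tz":12.1,"ax":0,"ay":0,"az":0},{"hand":0.05,"tx":1.7,"ty":0,"tz":12.1,"ax":0,"ay":0,"az":0}]'
python3 -m creep '[{"hand":0.05,"tx":1.7,"ty":0,"tz":12.1,"ax":0,"ay":0,"az":0},{"hand":0.05,"tx":0,"ty":0,"tz":0,"ax":0,"ay":0,"az":0},{"hand":0.05,"tx":0,"ty":0,"tz":0,"ax":0,"ay":0,"az":0},{"hand":0.05,"tx":0,"ty":0,"tz":0,"ax":0,"ay":0,"az":0}]'
python3 - <<'E'
from h import *
a=r.capture("side")
st()
cv2.imwrite("pics/v11.png",crop(a["image"],240,120,340,210,6))
p=r.sense()["tool_pos"];R=np.array(r.sense()["eef_rot"]);l=p+R@[91,0,23];print(l,pix(a,l))
E
```

```text
time_s: 20.75
tool_pos: [528.2, -51.1, 225.4]
eef_rot: [[0.989, -0.029, -0.142], [-0.03, -1.0, -0.003], [-0.142, 0.007, -0.99]]
force: [-0.1, -0.1, -2.1]
gripper_width: 0.16
time_s: 21.15
tool_pos: [529.8, -51.1, 215.8]
eef_rot: [[0.99, -0.029, -0.139], [-0.029, -1.0, -0.003], [-0.139, 0.007, -0.99]]
force: [-0.1, 1.2, -2.3]
gripper_width: 0.158
21.2 [529.8 -51.1 215.9] [[0.99, -0.029, -0.139], [-0.029, -1.0, -0.003], [-0.139, 0.007, -0.99]] [ 0.7 -0.5 -1.7] 0.154
[616.71911807 -53.82721996 180.46581438] [281.4 177.2]
```

View pics/v11.png

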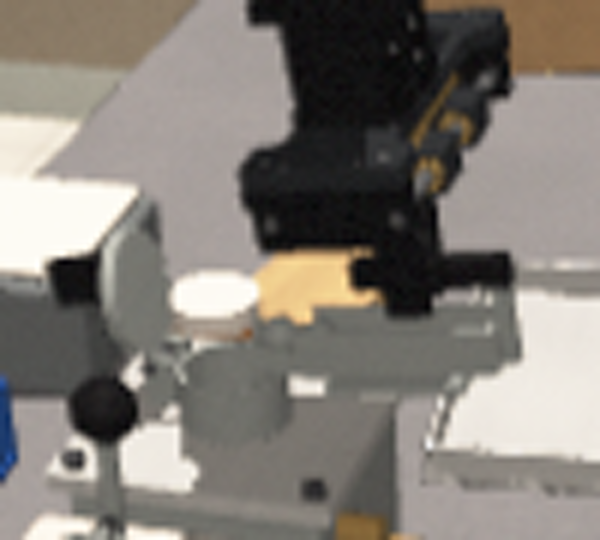

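```bash
python3 -m creep '[{"hand":0.05,"tx":2.0,"ty":-1,"tz":-5.0,"ax":0,"ay":-4,"az":0},{"hand":0.05,"tx":2.2,"ty":0,"tz":-4.8,"ax":0,"ay":-4,"az":0},{"hand":0.05,"tx":2.3,"ty":0,"tz":-4.9,"ax":0,"ay":-4,"az":0},{"hand":0.05,"tx":2.4,"ty":0,"tz":-4.9,"ax":0,"ay":-4,"az":0},{"hand":0.05,"tx":2.4,"ty":0,"tz":-5,"ax":0,"ay":-4,"az":0},{"hand":0.05,"tx":2.5,"ty":0,"tz":-5,"ax":0,"ay":-4,"az":0},{"hand":0.05,"tx":2.5,"ty":0,"tz":-5.1,"ax":0,"ay":-4,"az":0},{"hand":0.05,"tx":2.5,"ty":0,"tz":-5.2,"ax":0,"ay":-4,"az":0},{"hand":0.05,"tx":2.3,"ty":0,"tz":-5.6,"ax":0,"ay":-4,"az":0},{"hand":0.05,"tx":1.83,"ty":0,"tz":-6.29,"ax":0,"ay":-4,"az":0}]'
python3 -m creep '[{"hand":0.05,"tx":0,"ty":0,"tz":0,"ax":0,"ay":0,"az":0},{"hand":0.05,"tx":0,"ty":0,"tz":0,"ax":0,"ay":0,"az":0},{"hand":0.05,"tx":0,"ty":0,"tz":0,"ax":0,"ay":0,"az":0},{"hand":0.05,"tx":0,"ty":0,"tz":0,"ax":0,"ay":0,"az":0},{"hand":0.05,"tx":0,"ty":0,"tz":0,"ax":0,"ay":0,"az":0}]'
python3 - <<'E'
from h import *
a=r.capture("side")
st();print(r.sense()["q"].round(1))
cv2.imwrite("pics/v12.png",crop(a["image"],230,100,350,210,5))
p=r.sense()["tool_pos"];R=np.array(r.sense()["eef_rot"]);l=p+R@[91,0,23];print(l,pix(a,l))
E
```

```text
time_s: 22.2
tool_pos: [573.5, -51.1, 251.0]
eef_rot: [[0.668, -0.029, -0.744], [-0.025, -1.0, 0.017], [-0.744, 0.007, -0.668]]
force: [-0.3, -0.5, -1.6]
gripper_width: 0.158
time_s: 22.7
tool_pos: [572.3, -51.0, 251.5]
eef_rot: [[0.669, -0.029, -0.743], [-0.024, -1.0, 0.017], [-0.743, 0.007, -0.67]]
force: [0.6, -0.4, -1.7]
gripper_width: 0.159
22.75 [572.3 -51.1 251.3] [[0.669, -0.029, -0.743], [-0.024, -1.0, 0.017], [-0.743, 0.007, -0.669]] [-0.2 -0.4 -1.8] 0.157
[   7.4   42.5   28.8   -7.7 -123.7   79.3]
[616.11249642 -52.91085231 168.31166658] [281.8 180.9]
```

View pics/v12.png

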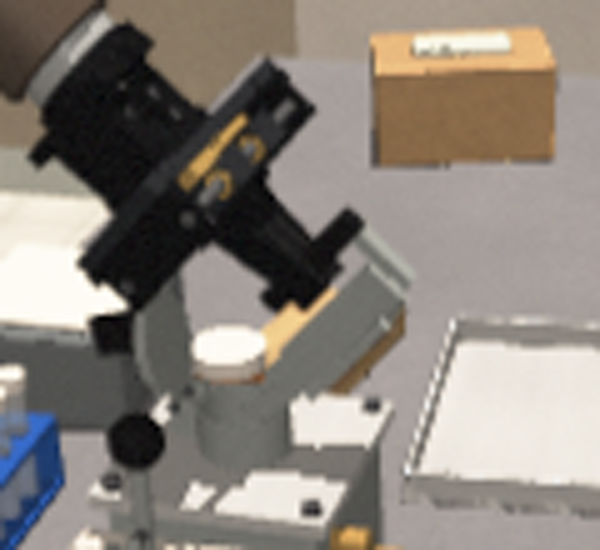

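```bash
python3 -m creep '[{"hand":0.05,"tx":-11,"ty":0,"tz":-10,"ax":0,"ay":0,"az":0},{"hand":0.05,"tx":-11,"ty":0,"tz":-10,"ax":0,"ay":0,"az":0},{"hand":0.05,"tx":-2.3,"ty":0,"tz":12.9,"ax":0,"ay":8,"az":0},{"hand":0.05,"tx":-2.3,"ty":0,"tz":12.9,"ax":0,"ay":8,"az":0},{"hand":0.05,"tx":-2.3,"ty":0,"tz":12.9,"ax":0,"ay":8,"az":0},{"hand":0.05,"tx":-2.3,"ty":0,"tz":12.9,"ax":0,"ay":8,"az":0},{"hand":0.05,"tx":-2.3,"ty":0,"tz":12.9,"ax":0,"ay":8,"az":0},{"hand":0.05,"tx":-2.3,"ty":0,"tz":12.9,"ax":0,"ay":8,"az":0},{"hand":0.05,"tx":-20,"ty":0,"tz":-10,"ax":0,"ay":0,"az":0},{"hand":0.05,"tx":-25,"ty":0,"tz":-15,"ax":0,"ay":0,"az":0}]'
python3 -m creep '[{"hand":0.05,"tx":0,"ty":0,"tz":0,"ax":0,"ay":0,"az":0},{"hand":0.05,"tx":0,"ty":0,"tz":0,"ax":0,"ay":0,"az":0},{"hand":0.05,"tx":0,"ty":0,"tz":0,"ax":0,"ay":0,"az":0}]'
cat >> h.py <<'E'
def tray():
    b=r.capture("top");m=r.trace(b,"tray");m=max(m,key=lambda d:d["p"]*(d["region"].sum()>1500))["region"]
    q=cv2.minAreaRect(np.argwhere(m)[:,::-1].astype(np.float32));P=np.array([atz(b,*p,15)[:2] for p in cv2.boxPoints(q)])
    e=[P[(i+1)%4]-P[i] for i in range(4)];e=max(e,key=lambda v:abs(v[1]));e=e*np.sign(e[1])
    print("tray centre",P.mean(0).round(1),"yaw",np.degrees(np.arctan2(-e[0],e[1])).round(1),"size",np.linalg.norm(P[1]-P[0]).round(),np.linalg.norm(P[2]-P[1]).round())
    return b
E
python3 - <<'E'
from h import *
b=tray();a=r.capture("side");F=[r.sense()["force"][2]]
for i in range(8): r.capture("side");F.append(r.sense()["force"][2])
st();print("Fz",np.mean(F))
a=r.capture("side")
for d in r.look_for(a,"scoop1_ball1_center")[:6]:
    p=np.array(d["centre"]);print(round(d["p"],2),(a["T"][:3,:3]@p+a["T"][:3,3]).round())
E
```

```text
time_s: 23.75
tool_pos: [477.5, -48.9, 244.7]
eef_rot: [[1.0, -0.029, -0.005], [-0.029, -1.0, -0.008], [-0.005, 0.008, -1.0]]
force: [0.4, -1.2, -0.8]
gripper_width: 0.158
time_s: 24.05
tool_pos: [480.8, -48.5, 245.0]
eef_rot: [[1.0, -0.029, -0.002], [-0.029, -1.0, -0.007], [-0.002, 0.007, -1.0]]
force: [0.3, -0.6, -0.9]
gripper_width: 0.159
tray centre [ 478.2 -356.8] yaw 4.6 size 265.0 225.0
24.6 [480.6 -48.5 245.1] [[1.0, -0.029, -0.002], [-0.029, -1.0, -0.007], [-0.002, 0.007, -1.0]] [ 0.  0. -1.] 0.157
Fz -1.5383821218250797
0.73 [718. 277.  91.]
0.45 [389.  61.  21.]
```

```bash
python3 -m creep '[{"hand":0.05,"tx":-0.6,"ty":38.2,"tz":0,"ax":0,"ay":0,"az":0},{"hand":0.05,"tx":-0.6,"ty":38.2,"tz":0,"ax":0,"ay":0,"az":0},{"hand":0.05,"tx":-0.6,"ty":38.2,"tz":0,"ax":0,"ay":0,"az":0},{"hand":0.05,"tx":-0.6,"ty":38.2,"tz":0,"ax":0,"ay":0,"az":0},{"hand":0.05,"tx":-0.6,"ty":38.2,"tz":0,"ax":0,"ay":0,"az":0},{"hand":0.05,"tx":-0.6,"ty":38.2,"tz":0,"ax":0,"ay":0,"az":0},{"hand":0.05,"tx":-0.6,"ty":38.2,"tz":0,"ax":0,"ay":0,"az":0},{"hand":0.05,"tx":-0.6,"ty":38.2,"tz":0,"ax":0,"ay":0,"az":0},{"hand":0.05,"tx":-0.6,"ty":38.2,"tz":0,"ax":0,"ay":0,"az":0},{"hand":0.05,"tx":-0.6,"ty":38.2,"tz":0,"ax":0,"ay":0,"az":-6.3}]'
python3 -m creep '[{"hand":0.05,"tx":0,"ty":0,"tz":30,"ax":0,"ay":0,"az":0},{"hand":0.05,"tx":0,"ty":0,"tz":40,"ax":0,"ay":0,"az":0},{"hand":0.05,"tx":0,"ty":0,"tz":40,"ax":0,"ay":0,"az":0},{"hand":0.05,"tx":0,"ty":0,"tz":40,"ax":0,"ay":0,"az":0},{"hand":0.05,"tx":0,"ty":0,"tz":25,"ax":0,"ay":0,"az":0},{"hand":0.05,"tx":0,"ty":0,"tz":0,"ax":0,"ay":0,"az":0},{"hand":0.05,"tx":0,"ty":0,"tz":0,"ax":0,"ay":0,"az":0},{"hand":0.05,"tx":0,"ty":0,"tz":0,"ax":0,"ay":0,"az":0}]'; python3 -c "
from h import *
print(r.sense()['q'].round(1))
a=r.capture('side');p=r.sense();R=np.array(p['eef_rot']);T=p['tool_pos']
cv2.imwrite('pics/v13.png',crop(a['image'],270,150,420,240,5))
for L in([91,0,23],[-52,0,-16],[19,-22,40],[-16,22,40]):print(L,pix(a,T+R@L))"
```

```text
time_s: 25.7
tool_pos: [463.3, -431.8, 247.8]
eef_rot: [[0.997, 0.084, -0.002], [0.084, -0.996, -0.007], [-0.002, 0.007, -1.0]]
force: [1.1, 0.0, -0.8]
gripper_width: 0.154
time_s: 26.5
tool_pos: [464.7, -432.4, 75.2]
eef_rot: [[0.997, 0.081, 0.002], [0.081, -0.997, -0.01], [0.001, 0.01, -1.0]]
force: [0.2, -0.4, -1.6]
gripper_width: 0.158
[-28.1  30.3  -9.1   0.6 -50.2 122.4]
[91, 0, 23] [326.3 162.5]
[-52, 0, -16] [363.1 155.4]
[19, -22, 40] [343.9 169.9]
[-16, 22, 40] [353.4 165.2]
```

```bash
python3 -m creep '[{"hand":0.05,"tx":0,"ty":0,"tz":15,"ax":0,"ay":0,"az":0},{"hand":0.05,"tx":0,"ty":0,"tz":10,"ax":0,"ay":0,"az":0},{"hand":0.05,"tx":0,"ty":0,"tz":4,"ax":0,"ay":0,"az":0},{"hand":0.05,"tx":0,"ty":0,"tz":0,"ax":0,"ay":0,"az":0},{"hand":0.05,"tx":0,"ty":0,"tz":0,"ax":0,"ay":0,"az":0},{"hand":0.05,"tx":0,"ty":0,"tz":0,"ax":0,"ay":0,"az":0}]'
```

```text
time_s: 27.15
tool_pos: [463.5, -431.8, 44.5]
eef_rot: [[0.997, 0.081, -0.001], [0.081, -0.997, -0.008], [-0.001, 0.008, -1.0]]
force: [0.3, -0.5, -1.3]
gripper_width: 0.153
```

```bash
python3 -m creep '[{"hand":0.05,"tx":0,"ty":0,"tz":1.5,"ax":0,"ay":0,"az":0},{"hand":0.5,"tx":0,"ty":0,"tz":0,"ax":0,"ay":0,"az":0},{"hand":0.5,"tx":0,"ty":0,"tz":0,"ax":0,"ay":0,"az":0},{"hand":0.5,"tx":0,"ty":0,"tz":0,"ax":0,"ay":0,"az":0},{"hand":0.5,"tx":0,"ty":0,"tz":-25,"ax":0,"ay":0,"az":0},{"hand":0.5,"tx":0,"ty":0,"tz":-35,"ax":0,"ay":0,"az":0},{"hand":0.5,"tx":0,"ty":0,"tz":-45,"ax":0,"ay":0,"az":0},{"hand":0.5,"tx":0,"ty":0,"tz":-45,"ax":0,"ay":0,"az":0},{"hand":0.5,"tx":0,"ty":0,"tz":-45,"ax":0,"ay":0,"az":0},{"hand":0.5,"tx":0.9,"ty":-7.6,"tz":-5,"ax":0,"ay":0,"az":0}]'
python3 -m creep '[{"hand":0.5,"tx":3,"ty":-38,"tz":0,"ax":0,"ay":0,"az":0},{"hand":0.5,"tx":3,"ty":-38,"tz":0,"ax":0,"ay":0,"az":0},{"hand":0.5,"tx":3,"ty":-38,"tz":0,"ax":0,"ay":0,"az":0},{"hand":0.5,"tx":3,"ty":-38,"tz":0,"ax":0,"ay":0,"az":0},{"hand":0.5,"tx":3,"ty":-38,"tz":0,"ax":0,"ay":0,"az":0},{"hand":0.5,"tx":3,"ty":-38,"tz":0,"ax":0,"ay":0,"az":0},{"hand":0.5,"tx":3,"ty":-38,"tz":0,"ax":0,"ay":0,"az":0},{"hand":0.5,"tx":3,"ty":-38,"tz":0,"ax":0,"ay":0,"az":0},{"hand":0.5,"tx":3,"ty":-38,"tz":0,"ax":0,"ay":0,"az":0},{"hand":0.5,"tx":3,"ty":-38,"tz":0,"ax":0,"ay":0,"az":0}]'
python3 -m creep '[{"hand":0.5,"tx":3,"ty":-38,"tz":0,"ax":0,"ay":0,"az":0},{"hand":0.5,"tx":3,"ty":-38,"tz":0,"ax":0,"ay":0,"az":0},{"hand":0.5,"tx":3,"ty":-38,"tz":0,"ax":0,"ay":0,"az":0},{"hand":0.5,"tx":3,"ty":-38,"tz":0,"ax":0,"ay":0,"az":0},{"hand":0.5,"tx":3,"ty":-38,"tz":0,"ax":0,"ay":0,"az":0},{"hand":0.5,"tx":3,"ty":-38,"tz":0,"ax":0,"ay":0,"az":0},{"hand":0.5,"tx":3,"ty":-38,"tz":0,"ax":0,"ay":0,"az":0},{"hand":0.5,"tx":3,"ty":-38,"tz":0,"ax":0,"ay":0,"az":0},{"hand":0.5,"tx":3,"ty":-38,"tz":0,"ax":0,"ay":0,"az":0},{"hand":0.5,"tx":3,"ty":-38,"tz":0,"ax":0,"ay":0,"az":0}]'
python3 -m creep '[{"hand":0.5,"tx":0,"ty":0,"tz":40,"ax":0,"ay":0,"az":0},{"hand":0.5,"tx":0,"ty":0,"tz":45,"ax":0,"ay":0,"az":0},{"hand":0.5,"tx":0,"ty":0,"tz":45,"ax":0,"ay":0,"az":0},{"hand":0.5,"tx":0,"ty":0,"tz":0,"ax":0,"ay":0,"az":0},{"hand":0.5,"tx":0,"ty":0,"tz":0,"ax":0,"ay":0,"az":0},{"hand":0.5,"tx":0,"ty":0,"tz":0,"ax":0,"ay":0,"az":0}]'
python3 - <<'E'
from h import *
b=tray();a=r.capture("side")
im=np.zeros((590,600,3),np.uint8);im[:350]=crop(a["image"],230,270,350,340,5);im[350:]=crop(a["image"],290,150,440,210,4);cv2.imwrite("pics/v13.png",im)
p=r.sense();R=np.array(p['eef_rot']);T=p['tool_pos'];print(pix(a,T),pix(a,T+R@[0,0,-19]),pix(a,(462,338,59)))
E
```

```text
time_s: 28.15
tool_pos: [466.2, -425.1, 250.1]
eef_rot: [[0.997, 0.081, 0.009], [0.081, -0.997, -0.016], [0.008, 0.017, -1.0]]
force: [-0.1, 0.7, -0.5]
gripper_width: 0.501
time_s: 29.15
tool_pos: [462.5, -39.9, 239.5]
eef_rot: [[0.997, 0.081, -0.001], [0.081, -0.997, -0.007], [-0.002, 0.007, -1.0]]
force: [0.6, -0.5, 0.3]
gripper_width: 0.501
time_s: 30.15
tool_pos: [461.7, 341.3, 236.7]
eef_rot: [[0.997, 0.081, -0.002], [0.081, -0.997, -0.007], [-0.002, 0.007, -1.0]]
force: [0.1, -0.0, -0.3]
gripper_width: 0.502
time_s: 30.75
tool_pos: [463.4, 340.3, 109.7]
eef_rot: [[0.997, 0.082, 0.002], [0.082, -0.997, -0.004], [0.002, 0.004, -1.0]]
force: [-0.2, 1.2, 0.6]
gripper_width: 0.501
tray centre [ 476.6 -358.3] yaw 4.3 size 267.0 214.0
[297.2 301.9] [296.8 295.6] [298.8 317.2]
```

View pics/v13.png

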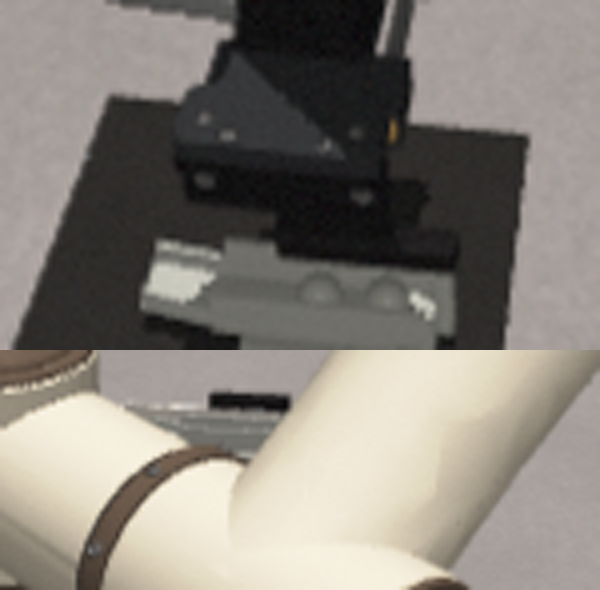

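```bash
python3 -m creep '[{"hand":0.5,"tx":-1,"ty":1,"tz":25,"ax":0,"ay":0,"az":0},{"hand":0.5,"tx":0,"ty":0,"tz":25,"ax":0,"ay":0,"az":0},{"hand":0.5,"tx":0,"ty":0,"tz":16.5,"ax":0,"ay":0,"az":0},{"hand":0.5,"tx":0,"ty":0,"tz":0,"ax":0,"ay":0,"az":0},{"hand":0.5,"tx":0,"ty":0,"tz":0,"ax":0,"ay":0,"az":0},{"hand":0.5,"tx":0,"ty":0,"tz":0,"ax":0,"ay":0,"az":0}]'
python3 -m creep '[{"hand":0.05,"tx":0,"ty":0,"tz":0,"ax":0,"ay":0,"az":0},{"hand":0.05,"tx":0,"ty":0,"tz":0,"ax":0,"ay":0,"az":0},{"hand":0.05,"tx":0,"ty":0,"tz":0,"ax":0,"ay":0,"az":0},{"hand":0.05,"tx":0,"ty":0,"tz":0,"ax":0,"ay":0,"az":0},{"hand":0.05,"tx":0,"ty":0,"tz":0,"ax":0,"ay":0,"az":0},{"hand":0.05,"tx":0,"ty":0,"tz":0,"ax":0,"ay":0,"az":0}]' 35
```

```text
time_s: 31.5
tool_pos: [461.8, 338.3, 42.2]
eef_rot: [[0.997, 0.081, 0.001], [0.081, -0.997, -0.005], [0.0, 0.005, -1.0]]
force: [-0.6, -0.1, 0.3]
gripper_width: 0.499
time_s: 32.1
tool_pos: [460.9, 337.6, 40.5]
eef_rot: [[0.997, 0.081, -0.001], [0.081, -0.997, -0.007], [-0.002, 0.007, -1.0]]
force: [-0.8, 0.4, 1.3]
gripper_width: 0.155
```

```bash
python3 -m creep '[{"hand":0.05,"tx":0,"ty":0,"tz":-10,"ax":0,"ay":0,"az":0},{"hand":0.05,"tx":0,"ty":0,"tz":-20,"ax":0,"ay":0,"az":0},{"hand":0.05,"tx":0,"ty":0,"tz":-30,"ax":0,"ay":0,"az":0},{"hand":0.05,"tx":0,"ty":0,"tz":-30,"ax":0,"ay":0,"az":0},{"hand":0.05,"tx":0,"ty":0,"tz":-30,"ax":0,"ay":0,"az":0},{"hand":0.05,"tx":0,"ty":0,"tz":-30,"ax":0,"ay":0,"az":0},{"hand":0.05,"tx":0,"ty":0,"tz":-30,"ax":0,"ay":0,"az":0},{"hand":0.05,"tx":0,"ty":14,"tz":-20,"ax":0,"ay":0,"az":0},{"hand":0.05,"tx":0,"ty":24,"tz":-10,"ax":0,"ay":0,"az":0},{"hand":0.05,"tx":-0.5,"ty":28,"tz":0,"ax":0,"ay":0,"az":0}]'
python3 -m creep '[{"hand":0.05,"tx":-0.5,"ty":30,"tz":0,"ax":0,"ay":0,"az":0},{"hand":0.05,"tx":-0.5,"ty":30,"tz":0,"ax":0,"ay":0,"az":0},{"hand":0.05,"tx":-0.5,"ty":30,"tz":0,"ax":0,"ay":0,"az":0},{"hand":0.05,"tx":-0.5,"ty":30,"tz":0,"ax":0,"ay":0,"az":0},{"hand":0.05,"tx":-0.5,"ty":30,"tz":0,"ax":0,"ay":0,"az":0},{"hand":0.05,"tx":-0.5,"ty":30,"tz":0,"ax":0,"ay":0,"az":0},{"hand":0.05,"tx":-0.5,"ty":30,"tz":0,"ax":0,"ay":0,"az":0},{"hand":0.05,"tx":-0.5,"ty":30,"tz":0,"ax":0,"ay":0,"az":0},{"hand":0.05,"tx":-0.5,"ty":30,"tz":0,"ax":0,"ay":0,"az":0},{"hand":0.05,"tx":-0.5,"ty":30,"tz":0,"ax":0,"ay":0,"az":0}]'
python3 -m creep '[{"hand":0.05,"tx":-0.5,"ty":16,"tz":0,"ax":0,"ay":0,"az":2.2},{"hand":0.05,"tx":0,"ty":8,"tz":0,"ax":0,"ay":0,"az":2.2},{"hand":0.05,"tx":0,"ty":0,"tz":0,"ax":0,"ay":0,"az":1.9},{"hand":0.05,"tx":0,"ty":0,"tz":0,"ax":0,"ay":0,"az":0},{"hand":0.05,"tx":0,"ty":0,"tz":0,"ax":0,"ay":0,"az":0},{"hand":0.05,"tx":0,"ty":0,"tz":0,"ax":0,"ay":0,"az":0},{"hand":0.05,"tx":0,"ty":0,"tz":0,"ax":0,"ay":0,"az":0}]'
python3 - <<'E'
from h import *
F=[]
for i in range(6): a=r.capture("side");F.append(r.sense()["force"][2])
st();print("Fz",np.mean(F))
p=r.sense();T=p["tool_pos"];R=np.array(p["eef_rot"]);l=T+R@[91,0,21.5];print(l,pix(a,l))
m=r.trace(a,"scoop2_lip")
for d in m[:4]:
    yx=np.argwhere(d["region"]);i=yx[:,1].argmin();print(round(d["p"],2),len(yx),"leftmost",yx[i][::-1],yx.mean(0)[::-1].round(1))
E
```

```text
time_s: 33.1
tool_pos: [466.4, 273.0, 253.1]
eef_rot: [[0.997, 0.082, 0.001], [0.082, -0.997, -0.005], [0.0, 0.005, -1.0]]
force: [0.4, 0.9, -2.9]
gripper_width: 0.156
time_s: 34.1
tool_pos: [484.5, -27.7, 253.2]
eef_rot: [[0.997, 0.081, -0.002], [0.081, -0.997, -0.007], [-0.003, 0.007, -1.0]]
force: [0.7, 0.2, -1.4]
gripper_width: 0.153
time_s: 34.8
tool_pos: [486.4, -50.0, 253.2]
eef_rot: [[1.0, -0.028, -0.002], [-0.028, -1.0, -0.007], [-0.002, 0.007, -1.0]]
force: [-0.5, -0.0, -2.5]
gripper_width: 0.159
35.1 [486.5 -50.3 253.2] [[1.0, -0.029, -0.002], [-0.029, -1.0, -0.007], [-0.001, 0.007, -1.0]] [-0.3 -0.1 -2.7] 0.158
Fz -1.9974780378299588
[577.42801671 -53.0808916  231.55153945] [293.2 163.1]
0.79 823 leftmost [291 164] [319.4 164.4]
0.73 1508 leftmost [353 370] [385.7 356.5]
```

```bash
python3 -m creep '[{"hand":0.05,"tx":6,"ty":-1,"tz":0,"ax":0,"ay":0,"az":0},{"hand":0.05,"tx":10,"ty":0,"tz":0,"ax":0,"ay":0,"az":0},{"hand":0.05,"tx":10,"ty":0,"tz":0,"ax":0,"ay":0,"az":0},{"hand":0.05,"tx":8,"ty":0,"tz":0,"ax":0,"ay":0,"az":0},{"hand":0.05,"tx":4,"ty":0,"tz":0,"ax":0,"ay":0,"az":0},{"hand":0.05,"tx":1.83,"ty":0,"tz":-6.29,"ax":0,"ay":-4,"az":0},{"hand":0.05,"tx":1.83,"ty":0,"tz":-6.29,"ax":0,"ay":-4,"az":0},{"hand":0.05,"tx":1.8,"ty":0,"tz":12.9,"ax":0,"ay":0,"az":0},{"hand":0.05,"tx":1.8,"ty":0,"tz":12.9,"ax":0,"ay":0,"az":0},{"hand":0.05,"tx":1.8,"ty":0,"tz":12.9,"ax":0,"ay":0,"az":0}]'
python3 -m creep '[{"hand":0.05,"tx":1.8,"ty":0,"tz":12.9,"ax":0,"ay":0,"az":0},{"hand":0.05,"tx":0,"ty":0,"tz":0,"ax":0,"ay":0,"az":0},{"hand":0.05,"tx":0,"ty":0,"tz":0,"ax":0,"ay":0,"az":0},{"hand":0.05,"tx":0,"ty":0,"tz":0,"ax":0,"ay":0,"az":0}]'
python3 - <<'E'
from h import *
p=r.sense();T=p["tool_pos"];R=np.array(p["eef_rot"]);l=T+R@[91,0,21.5];print(l)
E
```

```text
time_s: 36.15
tool_pos: [527.2, -50.9, 224.4]
eef_rot: [[0.989, -0.029, -0.143], [-0.03, -1.0, -0.003], [-0.142, 0.007, -0.99]]
force: [-1.0, -0.5, -1.5]
gripper_width: 0.152
time_s: 36.55
tool_pos: [528.9, -50.9, 214.2]
eef_rot: [[0.99, -0.029, -0.139], [-0.029, -1.0, -0.003], [-0.139, 0.007, -0.99]]
force: [0.2, -0.0, -1.6]
gripper_width: 0.157
[615.96783024 -53.63315022 180.24529145]
```

```bash
python3 -m creep '[{"hand":0.05,"tx":2.0,"ty":-1,"tz":-5.0,"ax":0,"ay":-4,"az":0},{"hand":0.05,"tx":2.2,"ty":0,"tz":-4.8,"ax":0,"ay":-4,"az":0},{"hand":0.05,"tx":2.3,"ty":0,"tz":-4.9,"ax":0,"ay":-4,"az":0},{"hand":0.05,"tx":2.4,"ty":0,"tz":-4.9,"ax":0,"ay":-4,"az":0},{"hand":0.05,"tx":2.4,"ty":0,"tz":-5,"ax":0,"ay":-4,"az":0},{"hand":0.05,"tx":2.5,"ty":0,"tz":-5,"ax":0,"ay":-4,"az":0},{"hand":0.05,"tx":2.5,"ty":0,"tz":-5.1,"ax":0,"ay":-4,"az":0},{"hand":0.05,"tx":2.5,"ty":0,"tz":-5.2,"ax":0,"ay":-4,"az":0},{"hand":0.05,"tx":2.3,"ty":0,"tz":-5.6,"ax":0,"ay":-4,"az":0},{"hand":0.05,"tx":1.83,"ty":0,"tz":-6.29,"ax":0,"ay":-4,"az":0}]'
python3 -m creep '[{"hand":0.05,"tx":0,"ty":0,"tz":0,"ax":0,"ay":0,"az":0},{"hand":0.05,"tx":0,"ty":0,"tz":0,"ax":0,"ay":0,"az":0},{"hand":0.05,"tx":0,"ty":0,"tz":0,"ax":0,"ay":0,"az":0},{"hand":0.05,"tx":0,"ty":0,"tz":0,"ax":0,"ay":0,"az":0},{"hand":0.05,"tx":0,"ty":0,"tz":0,"ax":0,"ay":0,"az":0},{"hand":0.05,"tx":0,"ty":0,"tz":0,"ax":0,"ay":0,"az":0}]'
python3 -m creep '[{"hand":0.05,"tx":-11,"ty":0,"tz":-10,"ax":0,"ay":0,"az":0},{"hand":0.05,"tx":-11,"ty":0,"tz":-10,"ax":0,"ay":0,"az":0},{"hand":0.05,"tx":-2.3,"ty":0,"tz":12.9,"ax":0,"ay":8,"az":0},{"hand":0.05,"tx":-2.3,"ty":0,"tz":12.9,"ax":0,"ay":8,"az":0},{"hand":0.05,"tx":-2.3,"ty":0,"tz":12.9,"ax":0,"ay":8,"az":0},{"hand":0.05,"tx":-2.3,"ty":0,"tz":12.9,"ax":0,"ay":8,"az":0},{"hand":0.05,"tx":-2.3,"ty":0,"tz":12.9,"ax":0,"ay":8,"az":0},{"hand":0.05,"tx":-2.3,"ty":0,"tz":12.9,"ax":0,"ay":8,"az":0},{"hand":0.05,"tx":-20,"ty":0,"tz":-10,"ax":0,"ay":0,"az":0},{"hand":0.05,"tx":-25,"ty":0,"tz":-15,"ax":0,"ay":0,"az":0}]'
python3 -m creep '[{"hand":0.05,"tx":0,"ty":0,"tz":0,"ax":0,"ay":0,"az":0},{"hand":0.05,"tx":0,"ty":0,"tz":0,"ax":0,"ay":0,"az":0},{"hand":0.05,"tx":0,"ty":0,"tz":0,"ax":0,"ay":0,"az":0}]'
python3 - <<'E'
from h import *
F=[]
b=tray()
cv2.imwrite("pics/t2.png",b["image"])
for i in range(10): a=r.capture("side");F.append(r.sense()["force"][2])
st();print("Fz",np.mean(F))
for c,n in((a,"side"),):
  for t in("scoop1_ball1_center","scoop1_grip"):
    for d in r.trace(c,t)[:5]:
      yx=np.argwhere(d["region"]);print(t,round(d["p"],2),len(yx),yx.mean(0)[::-1].round(1))
E
```

```text
time_s: 37.55
tool_pos: [572.6, -50.9, 249.5]
eef_rot: [[0.668, -0.029, -0.743], [-0.025, -1.0, 0.017], [-0.744, 0.007, -0.669]]
force: [-0.0, 0.4, -1.9]
gripper_width: 0.154
time_s: 38.15
tool_pos: [571.4, -50.8, 249.5]
eef_rot: [[0.669, -0.029, -0.743], [-0.024, -1.0, 0.017], [-0.743, 0.007, -0.669]]
force: [-0.5, 0.1, -1.3]
gripper_width: 0.156
time_s: 39.15
tool_pos: [477.0, -48.7, 244.0]
eef_rot: [[1.0, -0.029, -0.004], [-0.029, -1.0, -0.008], [-0.004, 0.008, -1.0]]
force: [0.4, 0.8, -1.0]
gripper_width: 0.157
time_s: 39.45
tool_pos: [480.0, -48.2, 243.7]
eef_rot: [[1.0, -0.029, -0.002], [-0.029, -1.0, -0.007], [-0.001, 0.007, -1.0]]
force: [0.3, 0.4, -0.7]
gripper_width: 0.159Traceback (most recent call last):
  File "<stdin>", line 3, in <module>
  File "h.py", line 17, in tray
    b=r.capture("top");m=r.trace(b,"tray");m=max(m,key=lambda d:d["p"]*(d["region"].sum()>1500))["region"]
                                             ~~~^^^^^^^^^^^^^^^^^^^^^^^^^^^^^^^^^^^^^^^^^^^^^^^^
ValueError: max() iterable argument is empty
```

Run:
```python
from h import *
F=[]
for i in range(10): a=r.capture("side");F.append(r.sense()["force"][2])
st();print("Fz",np.mean(F))
for i in range(3):
    try: b=tray()
    except Exception as e: print(e)
for t in("tray","scoop1_grip","scoop1_ball1_center"):
    for d in r.look_for(a,t)[:5]:
      p=np.array(d["centre"]);print(t,round(d["p"],2),(a["T"][:3,:3]@p+a["T"][:3,3]).round())
b=r.capture("top");cv2.imwrite("pics/t2.png",b["image"])
# white tray segmentation
im=b["image"].astype(int);g=im[...,0];m=(im.min(2)>185).astype(np.uint8);m[:, :395]=0;m[:175]=0
n,l,s,c=cv2.connectedComponentsWithStats(m);i=1+s[1:,4].argmax();q=cv2.minAreaRect(np.argwhere(l==i)[:,::-1].astype(np.float32))
P=np.array([atz(b,*p,4)[:2] for p in cv2.boxPoints(q)]);print(s[i],P.tolist(),P.mean(0))
```

```text
40.05 [479.6 -48.3 243.5] [[1.0, -0.029, -0.002], [-0.029, -1.0, -0.007], [-0.002, 0.007, -1.0]] [ 0.4  0.2 -1.5] 0.156
Fz -1.206492363400926
tray centre [ 476.5 -358.3] yaw 4.2 size 266.0 213.0
tray centre [ 476.8 -357.6] yaw 5.0 size 259.0 215.0
tray centre [ 476.  -356.7] yaw 5.3 size 266.0 216.0
tray 0.69 [506. 423.  27.]
scoop1_grip 0.55 [ 453. -419.   31.]
scoop1_grip 0.51 [613. 108. 112.]
scoop1_ball1_center 0.72 [631. 106. 229.]
[ 400  182   74   62 3340] [[569.9, -231.4], [592.6, -475.3], [386.2, -481.5], [364.4, -243.6]] [ 478.275 -357.95 ]
```

```bash
python3 -m creep '[{"hand":0.05,"tx":-1.7,"ty":38.5,"tz":0,"ax":0,"ay":0,"az":0},{"hand":0.05,"tx":-1.7,"ty":38.5,"tz":0,"ax":0,"ay":0,"az":0},{"hand":0.05,"tx":-1.7,"ty":38.5,"tz":0,"ax":0,"ay":0,"az":0},{"hand":0.05,"tx":-1.7,"ty":38.5,"tz":0,"ax":0,"ay":0,"az":0},{"hand":0.05,"tx":-1.7,"ty":38.5,"tz":0,"ax":0,"ay":0,"az":0},{"hand":0.05,"tx":-1.7,"ty":38.5,"tz":0,"ax":0,"ay":0,"az":0},{"hand":0.05,"tx":-1.7,"ty":38.5,"tz":0,"ax":0,"ay":0,"az":0},{"hand":0.05,"tx":-1.7,"ty":38.5,"tz":0,"ax":0,"ay":0,"az":0},{"hand":0.05,"tx":0,"ty":0,"tz":0,"ax":0,"ay":0,"az":-6.5},{"hand":0.05,"tx":0,"ty":0,"tz":30,"ax":0,"ay":0,"az":0}]'
python3 -m creep '[{"hand":0.05,"tx":0,"ty":0,"tz":40,"ax":0,"ay":0,"az":0},{"hand":0.05,"tx":0,"ty":0,"tz":40,"ax":0,"ay":0,"az":0},{"hand":0.05,"tx":0,"ty":0,"tz":40,"ax":0,"ay":0,"az":0},{"hand":0.05,"tx":0,"ty":0,"tz":25,"ax":0,"ay":0,"az":0},{"hand":0.05,"tx":0,"ty":0,"tz":15,"ax":0,"ay":0,"az":0},{"hand":0.05,"tx":0,"ty":0,"tz":0,"ax":0,"ay":0,"az":0},{"hand":0.05,"tx":0,"ty":0,"tz":0,"ax":0,"ay":0,"az":0},{"hand":0.05,"tx":0,"ty":0,"tz":0,"ax":0,"ay":0,"az":0}]'
```

```text
time_s: 41.55
tool_pos: [459.2, -359.0, 219.3]
eef_rot: [[0.996, 0.084, 0.006], [0.085, -0.996, -0.012], [0.005, 0.013, -1.0]]
force: [1.4, 0.5, -1.6]
gripper_width: 0.16
time_s: 42.35
tool_pos: [457.9, -357.6, 57.2]
eef_rot: [[0.996, 0.085, 0.001], [0.085, -0.996, -0.008], [0.0, 0.008, -1.0]]
force: [-0.5, -0.9, -0.9]
gripper_width: 0.158
```

```bash
python3 -m creep '[{"hand":0.05,"tx":0,"ty":0,"tz":8,"ax":0,"ay":0,"az":0},{"hand":0.05,"tx":0,"ty":0,"tz":6.5,"ax":0,"ay":0,"az":0},{"hand":0.05,"tx":0,"ty":0,"tz":0,"ax":0,"ay":0,"az":0},{"hand":0.05,"tx":0,"ty":0,"tz":0,"ax":0,"ay":0,"az":0},{"hand":0.5,"tx":0,"ty":0,"tz":0,"ax":0,"ay":0,"az":0},{"hand":0.5,"tx":0,"ty":0,"tz":0,"ax":0,"ay":0,"az":0},{"hand":0.5,"tx":0,"ty":0,"tz":0,"ax":0,"ay":0,"az":0}]'
python3 -m creep '[{"hand":0.5,"tx":0,"ty":0,"tz":-25,"ax":0,"ay":0,"az":0},{"hand":0.5,"tx":0,"ty":0,"tz":-35,"ax":0,"ay":0,"az":0},{"hand":0.5,"tx":0,"ty":0,"tz":-45,"ax":0,"ay":0,"az":0},{"hand":0.5,"tx":0,"ty":0,"tz":-45,"ax":0,"ay":0,"az":0},{"hand":0.5,"tx":0,"ty":0,"tz":-45,"ax":0,"ay":0,"az":0},{"hand":0.5,"tx":0,"ty":0,"tz":-7,"ax":0,"ay":0,"az":0},{"hand":0.5,"tx":5.1,"ty":-38.4,"tz":0,"ax":0,"ay":0,"az":0},{"hand":0.5,"tx":5.1,"ty":-38.4,"tz":0,"ax":0,"ay":0,"az":0},{"hand":0.5,"tx":5.1,"ty":-38.4,"tz":0,"ax":0,"ay":0,"az":0},{"hand":0.5,"tx":5.1,"ty":-38.4,"tz":0,"ax":0,"ay":0,"az":0}]'
python3 -m creep '[{"hand":0.5,"tx":5.1,"ty":-38.4,"tz":0,"ax":0,"ay":0,"az":0},{"hand":0.5,"tx":5.1,"ty":-38.4,"tz":0,"ax":0,"ay":0,"az":0},{"hand":0.5,"tx":5.1,"ty":-38.4,"tz":0,"ax":0,"ay":0,"az":0},{"hand":0.5,"tx":5.1,"ty":-38.4,"tz":0,"ax":0,"ay":0,"az":0},{"hand":0.5,"tx":5.1,"ty":-38.4,"tz":0,"ax":0,"ay":0,"az":0},{"hand":0.5,"tx":5.1,"ty":-38.4,"tz":0,"ax":0,"ay":0,"az":0},{"hand":0.5,"tx":5.1,"ty":-38.4,"tz":0,"ax":0,"ay":0,"az":0},{"hand":0.5,"tx":5.1,"ty":-38.4,"tz":0,"ax":0,"ay":0,"az":0},{"hand":0.5,"tx":5.1,"ty":-38.4,"tz":0,"ax":0,"ay":0,"az":0},{"hand":0.5,"tx":5.1,"ty":-38.4,"tz":0,"ax":0,"ay":0,"az":0}]'
python3 -m creep '[{"hand":0.5,"tx":5.1,"ty":-38.4,"tz":0,"ax":0,"ay":0,"az":0},{"hand":0.5,"tx":5.1,"ty":-38.4,"tz":0,"ax":0,"ay":0,"az":0},{"hand":0.5,"tx":5.1,"ty":-38.4,"tz":0,"ax":0,"ay":0,"az":0},{"hand":0.5,"tx":5.1,"ty":-38.4,"tz":0,"ax":0,"ay":0,"az":0},{"hand":0.5,"tx":5.1,"ty":-38.4,"tz":0,"ax":0,"ay":0,"az":0},{"hand":0.5,"tx":5.1,"ty":-38.4,"tz":0,"ax":0,"ay":0,"az":0},{"hand":0.5,"tx":0,"ty":0,"tz":40,"ax":0,"ay":0,"az":0},{"hand":0.5,"tx":0,"ty":0,"tz":45,"ax":0,"ay":0,"az":0},{"hand":0.5,"tx":0,"ty":0,"tz":45,"ax":0,"ay":0,"az":0}]'
python3 -m creep '[{"hand":0.5,"tx":0,"ty":0,"tz":0,"ax":0,"ay":0,"az":0},{"hand":0.5,"tx":0,"ty":0,"tz":0,"ax":0,"ay":0,"az":0},{"hand":0.5,"tx":0,"ty":0,"tz":0,"ax":0,"ay":0,"az":0}]'
python3 - <<'E'
from h import *
a=r.capture("side");st()
# handle C: dark px vs mat; print network's trace
for d in r.trace(a,"scoop3_grip")[:3]:
    yx=np.argwhere(d["region"]);print(round(d["p"],2),len(yx),yx.min(0)[::-1],yx.max(0)[::-1])
for n,g in(("C",(494,417.5)),):
    e=np.array([np.cos(.087),np.sin(.087)])
    for L in(28,-52,91): q=np.array(g)+e*L;print(L,pix(a,(*q,59 if L<90 else 20)))
E
```

```text
time_s: 43.05
tool_pos: [456.8, -357.3, 41.4]
eef_rot: [[0.996, 0.084, -0.001], [0.084, -0.996, -0.007], [-0.002, 0.007, -1.0]]
force: [0.6, -0.3, 0.3]
gripper_width: 0.348
time_s: 44.05
tool_pos: [464.1, -199.6, 241.9]
eef_rot: [[0.996, 0.084, -0.002], [0.084, -0.996, -0.007], [-0.002, 0.007, -1.0]]
force: [0.9, -0.4, 0.6]
gripper_width: 0.504
time_s: 45.05
tool_pos: [482.5, 187.5, 239.2]
eef_rot: [[0.996, 0.085, -0.002], [0.085, -0.996, -0.007], [-0.002, 0.007, -1.0]]
force: [1.2, -0.1, -1.0]
gripper_width: 0.498
time_s: 45.95
tool_pos: [493.4, 417.6, 106.1]
eef_rot: [[0.996, 0.085, -0.001], [0.085, -0.996, -0.006], [-0.002, 0.006, -1.0]]
force: [0.8, 0.5, -0.8]
gripper_width: 0.497
time_s: 46.25
tool_pos: [495.3, 418.7, 110.9]
eef_rot: [[0.996, 0.085, 0.002], [0.085, -0.996, -0.003], [0.002, 0.003, -1.0]]
force: [-0.1, -0.0, 0.6]
gripper_width: 0.501
46.3 [495.2 418.7 111.1] [[0.996, 0.085, 0.002], [0.085, -0.996, -0.003], [0.002, 0.003, -1.0]] [ 0.4 -0.6  0. ] 0.5
0.55 1522 [230 343] [298 373]
0.28 135 [327 161] [353 174]
28 [260.  343.9]
-52 [298.5 348.4]
91 [233.  352.2]
```

```bash
python3 -m creep '[{"hand":0.5,"tx":-1,"ty":0,"tz":25,"ax":0,"ay":0,"az":0},{"hand":0.5,"tx":0,"ty":0,"tz":25,"ax":0,"ay":0,"az":0},{"hand":0.5,"tx":0,"ty":0,"tz":17,"ax":0,"ay":0,"az":0},{"hand":0.5,"tx":0,"ty":0,"tz":0,"ax":0,"ay":0,"az":0},{"hand":0.5,"tx":0,"ty":0,"tz":0,"ax":0,"ay":0,"az":0},{"hand":0.5,"tx":0,"ty":0,"tz":0,"ax":0,"ay":0,"az":0}]'
python3 -m creep '[{"hand":0.05,"tx":0,"ty":0,"tz":0,"ax":0,"ay":0,"az":0},{"hand":0.05,"tx":0,"ty":0,"tz":0,"ax":0,"ay":0,"az":0},{"hand":0.05,"tx":0,"ty":0,"tz":0,"ax":0,"ay":0,"az":0},{"hand":0.05,"tx":0,"ty":0,"tz":0,"ax":0,"ay":0,"az":0},{"hand":0.05,"tx":0,"ty":0,"tz":0,"ax":0,"ay":0,"az":0},{"hand":0.05,"tx":0,"ty":0,"tz":0,"ax":0,"ay":0,"az":0}]' 35
```

```text
time_s: 46.95
tool_pos: [493.6, 417.8, 43.0]
eef_rot: [[0.996, 0.085, 0.001], [0.085, -0.996, -0.004], [0.001, 0.004, -1.0]]
force: [-0.8, 0.0, -0.8]
gripper_width: 0.5
time_s: 47.55
tool_pos: [492.6, 416.9, 40.8]
eef_rot: [[0.996, 0.085, -0.001], [0.085, -0.996, -0.007], [-0.002, 0.007, -1.0]]
force: [0.5, 0.3, 0.4]
gripper_width: 0.159
```

```bash
python3 -m creep '[{"hand":0.05,"tx":0,"ty":0,"tz":-10,"ax":0,"ay":0,"az":0},{"hand":0.05,"tx":0,"ty":0,"tz":-20,"ax":0,"ay":0,"az":0},{"hand":0.05,"tx":0,"ty":0,"tz":-30,"ax":0,"ay":0,"az":0},{"hand":0.05,"tx":0,"ty":0,"tz":-30,"ax":0,"ay":0,"az":0},{"hand":0.05,"tx":0,"ty":0,"tz":-30,"ax":0,"ay":0,"az":0},{"hand":0.05,"tx":0,"ty":0,"tz":-30,"ax":0,"ay":0,"az":0},{"hand":0.05,"tx":0,"ty":0,"tz":-30,"ax":0,"ay":0,"az":0},{"hand":0.05,"tx":-2,"ty":14,"tz":-20,"ax":0,"ay":0,"az":0},{"hand":0.05,"tx":-2.4,"ty":24,"tz":-10,"ax":0,"ay":0,"az":0},{"hand":0.05,"tx":-3,"ty":28,"tz":0,"ax":0,"ay":0,"az":0}]'
python3 -m creep '[{"hand":0.05,"tx":-3,"ty":30,"tz":0,"ax":0,"ay":0,"az":0},{"hand":0.05,"tx":-3,"ty":30,"tz":0,"ax":0,"ay":0,"az":0},{"hand":0.05,"tx":-3,"ty":30,"tz":0,"ax":0,"ay":0,"az":0},{"hand":0.05,"tx":-3,"ty":30,"tz":0,"ax":0,"ay":0,"az":0},{"hand":0.05,"tx":-3,"ty":30,"tz":0,"ax":0,"ay":0,"az":0},{"hand":0.05,"tx":-3,"ty":30,"tz":0,"ax":0,"ay":0,"az":0},{"hand":0.05,"tx":-3,"ty":30,"tz":0,"ax":0,"ay":0,"az":0},{"hand":0.05,"tx":-3,"ty":30,"tz":0,"ax":0,"ay":0,"az":0},{"hand":0.05,"tx":-3,"ty":30,"tz":0,"ax":0,"ay":0,"az":0},{"hand":0.05,"tx":-3,"ty":30,"tz":0,"ax":0,"ay":0,"az":0}]'
python3 -m creep '[{"hand":0.05,"tx":-3,"ty":30,"tz":0,"ax":0,"ay":0,"az":0},{"hand":0.05,"tx":-3,"ty":30,"tz":0,"ax":0,"ay":0,"az":0},{"hand":0.05,"tx":-2.4,"ty":26,"tz":0,"ax":0,"ay":0,"az":2.2},{"hand":0.05,"tx":0,"ty":13,"tz":0,"ax":0,"ay":0,"az":2.2},{"hand":0.05,"tx":0,"ty":0,"tz":0,"ax":0,"ay":0,"az":2.1},{"hand":0.05,"tx":0,"ty":0,"tz":0,"ax":0,"ay":0,"az":0},{"hand":0.05,"tx":0,"ty":0,"tz":0,"ax":0,"ay":0,"az":0},{"hand":0.05,"tx":0,"ty":0,"tz":0,"ax":0,"ay":0,"az":0}]'
python3 - <<'E'
from h import *
F=[]
for i in range(6): a=r.capture("side");F.append(r.sense()["force"][2])
st();print("Fz",np.mean(F))
p=r.sense();T=p["tool_pos"];R=np.array(p["eef_rot"]);l=T+R@[91,0,21.5];print(l,pix(a,l))
for d in r.trace(a,"scoop2_lip")[:4]:
    yx=np.argwhere(d["region"]);i=yx[:,1].argmin();print(round(d["p"],2),len(yx),"leftmost",yx[i][::-1],yx.mean(0)[::-1].round(1))
E
```

```text
time_s: 48.55
tool_pos: [491.4, 351.8, 253.3]
eef_rot: [[0.996, 0.085, 0.001], [0.085, -0.996, -0.005], [0.0, 0.005, -1.0]]
force: [0.2, 0.2, -2.5]
gripper_width: 0.156
time_s: 49.55
tool_pos: [485.7, 48.8, 253.5]
eef_rot: [[0.996, 0.084, -0.002], [0.084, -0.996, -0.007], [-0.003, 0.007, -1.0]]
force: [1.1, 0.5, -2.1]
gripper_width: 0.154
time_s: 50.35
tool_pos: [486.0, -48.7, 254.0]
eef_rot: [[1.0, -0.028, -0.002], [-0.028, -1.0, -0.007], [-0.002, 0.007, -1.0]]
force: [-0.8, 0.8, -2.3]
gripper_width: 0.155
50.65 [486.1 -48.9 254. ] [[1.0, -0.028, -0.002], [-0.028, -1.0, -0.007], [-0.002, 0.007, -1.0]] [-0.1 -0.2 -1.7] 0.156
Fz -2.494116477564043
[577.00179795 -51.65308054 232.38415631] [293.2 163.1]
0.85 493 leftmost [324 178] [345.4 178.6]
0.58 1551 leftmost [353 370] [385.6 356.7]
0.42 193 leftmost [334 174] [350.6 166.1]
```

```bash
python3 -m creep '[{"hand":0.05,"tx":6,"ty":0,"tz":0,"ax":0,"ay":0,"az":0},{"hand":0.05,"tx":10,"ty":0,"tz":0,"ax":0,"ay":0,"az":0},{"hand":0.05,"tx":10,"ty":0,"tz":0,"ax":0,"ay":0,"az":0},{"hand":0.05,"tx":8,"ty":0,"tz":0,"ax":0,"ay":0,"az":0},{"hand":0.05,"tx":4.5,"ty":0,"tz":0,"ax":0,"ay":0,"az":0},{"hand":0.05,"tx":1.83,"ty":0,"tz":-6.29,"ax":0,"ay":-4,"az":0},{"hand":0.05,"tx":1.83,"ty":0,"tz":-6.29,"ax":0,"ay":-4,"az":0},{"hand":0.05,"tx":1.85,"ty":0,"tz":13.1,"ax":0,"ay":0,"az":0},{"hand":0.05,"tx":1.85,"ty":0,"tz":13.1,"ax":0,"ay":0,"az":0},{"hand":0.05,"tx":1.85,"ty":0,"tz":13.1,"ax":0,"ay":0,"az":0}]'
python3 -m creep '[{"hand":0.05,"tx":1.85,"ty":0,"tz":13.1,"ax":0,"ay":0,"az":0},{"hand":0.05,"tx":0,"ty":0,"tz":0,"ax":0,"ay":0,"az":0},{"hand":0.05,"tx":0,"ty":0,"tz":0,"ax":0,"ay":0,"az":0},{"hand":0.05,"tx":0,"ty":0,"tz":0,"ax":0,"ay":0,"az":0}]'
python3 - <<'E'
from h import *
p=r.sense();T=p["tool_pos"];R=np.array(p["eef_rot"]);l=T+R@[91,0,21.5];print(l)
E
```

```text
time_s: 51.7
tool_pos: [529.1, -50.6, 226.0]
eef_rot: [[0.99, -0.029, -0.141], [-0.03, -1.0, -0.003], [-0.141, 0.007, -0.99]]
force: [0.3, 0.2, -2.5]
gripper_width: 0.156
time_s: 52.1
tool_pos: [529.3, -50.6, 214.3]
eef_rot: [[0.99, -0.029, -0.139], [-0.03, -1.0, -0.003], [-0.139, 0.007, -0.99]]
force: [-0.1, 0.7, -2.3]
gripper_width: 0.155
[616.36061298 -53.38420897 180.4100375 ]
```

```bash
python3 -m creep '[{"hand":0.05,"tx":2.0,"ty":-1,"tz":-5.0,"ax":0,"ay":-4,"az":0},{"hand":0.05,"tx":2.2,"ty":0,"tz":-4.8,"ax":0,"ay":-4,"az":0},{"hand":0.05,"tx":2.3,"ty":0,"tz":-4.9,"ax":0,"ay":-4,"az":0},{"hand":0.05,"tx":2.4,"ty":0,"tz":-4.9,"ax":0,"ay":-4,"az":0},{"hand":0.05,"tx":2.4,"ty":0,"tz":-5,"ax":0,"ay":-4,"az":0},{"hand":0.05,"tx":2.5,"ty":0,"tz":-5,"ax":0,"ay":-4,"az":0},{"hand":0.05,"tx":2.5,"ty":0,"tz":-5.1,"ax":0,"ay":-4,"az":0},{"hand":0.05,"tx":2.5,"ty":0,"tz":-5.2,"ax":0,"ay":-4,"az":0},{"hand":0.05,"tx":2.3,"ty":0,"tz":-5.6,"ax":0,"ay":-4,"az":0},{"hand":0.05,"tx":1.83,"ty":0,"tz":-6.29,"ax":0,"ay":-4,"az":0}]'
python3 -m creep '[{"hand":0.05,"tx":0,"ty":0,"tz":0,"ax":0,"ay":0,"az":0},{"hand":0.05,"tx":0,"ty":0,"tz":0,"ax":0,"ay":0,"az":0},{"hand":0.05,"tx":0,"ty":0,"tz":0,"ax":0,"ay":0,"az":0},{"hand":0.05,"tx":0,"ty":0,"tz":0,"ax":0,"ay":0,"az":0},{"hand":0.05,"tx":0,"ty":0,"tz":0,"ax":0,"ay":0,"az":0},{"hand":0.05,"tx":0,"ty":0,"tz":0,"ax":0,"ay":0,"az":0}]'
python3 -m creep '[{"hand":0.05,"tx":-11,"ty":0,"tz":-10,"ax":0,"ay":0,"az":0},{"hand":0.05,"tx":-11,"ty":0,"tz":-10,"ax":0,"ay":0,"az":0},{"hand":0.05,"tx":-2.3,"ty":0,"tz":12.9,"ax":0,"ay":8,"az":0},{"hand":0.05,"tx":-2.3,"ty":0,"tz":12.9,"ax":0,"ay":8,"az":0},{"hand":0.05,"tx":-2.3,"ty":0,"tz":12.9,"ax":0,"ay":8,"az":0},{"hand":0.05,"tx":-2.3,"ty":0,"tz":12.9,"ax":0,"ay":8,"az":0},{"hand":0.05,"tx":-2.3,"ty":0,"tz":12.9,"ax":0,"ay":8,"az":0},{"hand":0.05,"tx":-2.3,"ty":0,"tz":12.9,"ax":0,"ay":8,"az":0},{"hand":0.05,"tx":-20,"ty":0,"tz":-10,"ax":0,"ay":0,"az":0},{"hand":0.05,"tx":-25,"ty":0,"tz":-15,"ax":0,"ay":0,"az":0}]'
python3 -m creep '[{"hand":0.05,"tx":0,"ty":0,"tz":0,"ax":0,"ay":0,"az":0},{"hand":0.05,"tx":0,"ty":0,"tz":0,"ax":0,"ay":0,"az":0},{"hand":0.05,"tx":0,"ty":0,"tz":0,"ax":0,"ay":0,"az":0}]'
python3 - <<'E'
from h import *
F=[]
for i in range(14): a=r.capture("side");F.append(r.sense()["force"][2])
st();print("Fz",np.mean(F),np.std(F))
for i in range(2):
    try: b=tray()
    except Exception as e: print(e)
im=b["image"].astype(int);m=(im.min(2)>185).astype(np.uint8);m[:, :380]=0;m[:165]=0
n,l,s,c=cv2.connectedComponentsWithStats(cv2.dilate(m,np.ones((9,9),np.uint8)));i=1+s[1:,4].argmax();q=cv2.minAreaRect(np.argwhere(l==i)[:,::-1].astype(np.float32))
P=np.array([atz(b,*p,4)[:2] for p in cv2.boxPoints(q)]);print(s[i],P.tolist(),P.mean(0))
for d in r.look_for(a,"scoop1_grip")[:5]:
      p=np.array(d["centre"]);print(round(d["p"],2),(a["T"][:3,:3]@p+a["T"][:3,3]).round())
im=np.zeros((600,800,3),np.uint8);im[:360]=crop(a["image"],240,130,440,220,4);im[360:,:800]=crop(b["image"],370,175,570,235,4)
cv2.imwrite("pics/v14.png",im)
E
```

```text
time_s: 53.1
tool_pos: [572.8, -50.6, 249.5]
eef_rot: [[0.668, -0.029, -0.743], [-0.025, -1.0, 0.017], [-0.743, 0.007, -0.669]]
force: [0.7, 0.4, -1.9]
gripper_width: 0.154
time_s: 53.7
tool_pos: [571.5, -50.6, 249.5]
eef_rot: [[0.669, -0.029, -0.743], [-0.024, -1.0, 0.017], [-0.743, 0.007, -0.669]]
force: [-0.6, 1.0, -1.3]
gripper_width: 0.158
time_s: 54.7
tool_pos: [476.9, -48.5, 243.9]
eef_rot: [[1.0, -0.029, -0.005], [-0.029, -1.0, -0.008], [-0.005, 0.008, -1.0]]
force: [0.7, 0.2, -0.2]
gripper_width: 0.16
time_s: 55.0
tool_pos: [480.1, -47.9, 243.8]
eef_rot: [[1.0, -0.029, -0.002], [-0.029, -1.0, -0.007], [-0.002, 0.007, -1.0]]
force: [0.1, 0.4, -2.1]
gripper_width: 0.157
55.7 [479.7 -48.  243.6] [[1.0, -0.029, -0.002], [-0.029, -1.0, -0.007], [-0.001, 0.007, -1.0]] [ 0.4  0.2 -2.3] 0.157
Fz -2.081362646007281 0.2871085399678265
tray centre [ 478.  -357.4] yaw 4.4 size 267.0 218.0
tray centre [ 476.9 -357.8] yaw 4.2 size 267.0 214.0
[ 396  178   82   71 4906] [[588.9, -217.1], [608.9, -494.3], [368.9, -496.0], [349.8, -226.8]] [ 479.125 -358.55 ]
0.43 [ 451. -424.   55.]
0.38 [610. 108. 111.]
```

View pics/v14.png

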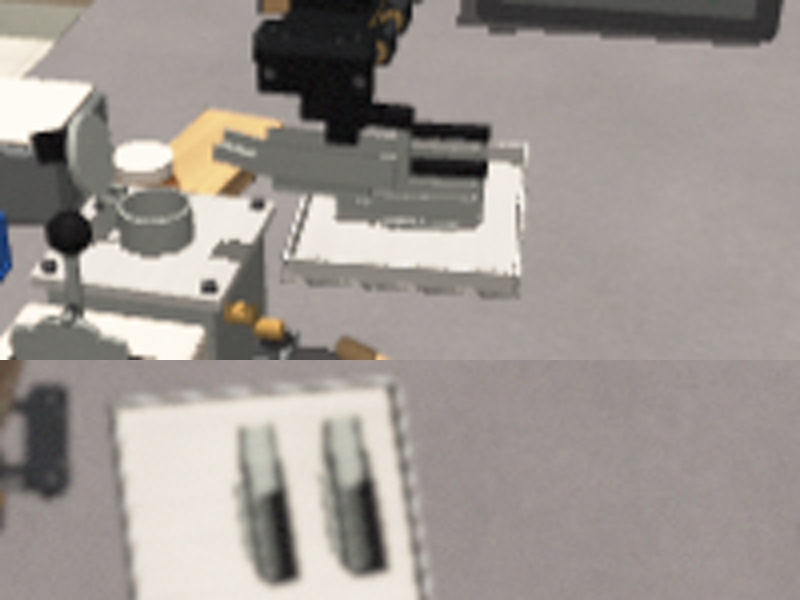

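```bash
python3 -m creep '[{"hand":0.05,"tx":-3.6,"ty":40,"tz":0,"ax":0,"ay":0,"az":0},{"hand":0.05,"tx":-3.6,"ty":40,"tz":0,"ax":0,"ay":0,"az":0},{"hand":0.05,"tx":-3.6,"ty":40,"tz":0,"ax":0,"ay":0,"az":0},{"hand":0.05,"tx":-3.6,"ty":40,"tz":0,"ax":0,"ay":0,"az":0},{"hand":0.05,"tx":-3.6,"ty":40,"tz":0,"ax":0,"ay":0,"az":0},{"hand":0.05,"tx":-3.6,"ty":40,"tz":0,"ax":0,"ay":0,"az":0},{"hand":0.05,"tx":0,"ty":0,"tz":0,"ax":0,"ay":0,"az":-6.5},{"hand":0.05,"tx":0,"ty":0,"tz":30,"ax":0,"ay":0,"az":0},{"hand":0.05,"tx":0,"ty":0,"tz":40,"ax":0,"ay":0,"az":0},{"hand":0.05,"tx":0,"ty":0,"tz":40,"ax":0,"ay":0,"az":0}]'
python3 -m creep '[{"hand":0.05,"tx":0,"ty":0,"tz":40,"ax":0,"ay":0,"az":0},{"hand":0.05,"tx":0,"ty":0,"tz":25,"ax":0,"ay":0,"az":0},{"hand":0.05,"tx":0,"ty":0,"tz":10,"ax":0,"ay":0,"az":0},{"hand":0.05,"tx":0,"ty":0,"tz":0,"ax":0,"ay":0,"az":0},{"hand":0.05,"tx":0,"ty":0,"tz":0,"ax":0,"ay":0,"az":0},{"hand":0.05,"tx":0,"ty":0,"tz":0,"ax":0,"ay":0,"az":0}]'
```

```text
time_s: 56.95
tool_pos: [451.3, -288.4, 134.7]
eef_rot: [[0.996, 0.084, 0.001], [0.084, -0.996, -0.008], [-0.0, 0.008, -1.0]]
force: [0.5, -1.1, -2.4]
gripper_width: 0.153
time_s: 57.55
tool_pos: [452.3, -289.0, 62.1]
eef_rot: [[0.996, 0.085, 0.002], [0.085, -0.996, -0.008], [0.001, 0.009, -1.0]]
force: [-0.1, -0.5, -2.2]
gripper_width: 0.155
```

```bash
python3 -m creep '[{"hand":0.05,"tx":0,"ty":0,"tz":10,"ax":0,"ay":0,"az":0},{"hand":0.05,"tx":0,"ty":0,"tz":9,"ax":0,"ay":0,"az":0},{"hand":0.05,"tx":0,"ty":0,"tz":0,"ax":0,"ay":0,"az":0},{"hand":0.05,"tx":0,"ty":0,"tz":0,"ax":0,"ay":0,"az":0},{"hand":0.05,"tx":0,"ty":0,"tz":0.5,"ax":0,"ay":0,"az":0},{"hand":0.45,"tx":0,"ty":0,"tz":0,"ax":0,"ay":0,"az":0},{"hand":0.45,"tx":0,"ty":0,"tz":0,"ax":0,"ay":0,"az":0},{"hand":0.45,"tx":0,"ty":0,"tz":0,"ax":0,"ay":0,"az":0}]'
python3 -m creep '[{"hand":0.45,"tx":0,"ty":0,"tz":-25,"ax":0,"ay":0,"az":0},{"hand":0.45,"tx":0,"ty":0,"tz":-40,"ax":0,"ay":0,"az":0},{"hand":0.45,"tx":0,"ty":0,"tz":-45,"ax":0,"ay":0,"az":0},{"hand":0.45,"tx":0,"ty":0,"tz":-45,"ax":0,"ay":0,"az":0},{"hand":0.45,"tx":0,"ty":0,"tz":-45,"ax":0,"ay":0,"az":0},{"hand":0.45,"tx":0,"ty":0,"tz":-45,"ax":0,"ay":0,"az":0},{"hand":0.45,"tx":0,"ty":0,"tz":0,"ax":0,"ay":0,"az":0},{"hand":0.45,"tx":0,"ty":0,"tz":0,"ax":0,"ay":0,"az":0},{"hand":0.45,"tx":0,"ty":0,"tz":0,"ax":0,"ay":0,"az":0}]'
python3 - <<'E'
from h import *
F=[]
for i in range(14): a=r.capture("side");F.append(r.sense()["force"][2])
st();print("Fz",np.mean(F),np.std(F))
im=np.zeros((590,800,3),np.uint8);A=crop(a["image"],280,140,400,220,6);im[:480,:720]=A
cv2.imwrite("pics/v15.png",im[:480,:720])
E
```

```text
time_s: 58.35
tool_pos: [450.9, -288.8, 40.9]
eef_rot: [[0.996, 0.084, -0.002], [0.084, -0.996, -0.007], [-0.002, 0.007, -1.0]]
force: [-0.2, -0.8, -0.9]
gripper_width: 0.346
time_s: 59.25
tool_pos: [450.5, -286.6, 284.4]
eef_rot: [[0.996, 0.084, -0.004], [0.084, -0.996, -0.006], [-0.005, 0.005, -1.0]]
force: [0.0, 0.1, -0.8]
gripper_width: 0.446
59.95 [ 451.3 -287.   285.8] [[0.996, 0.084, -0.002], [0.084, -0.996, -0.007], [-0.002, 0.007, -1.0]] [-0.8  0.   1. ] 0.449
Fz -0.014454930257799124 0.5410121160662706
```

View pics/v15.png

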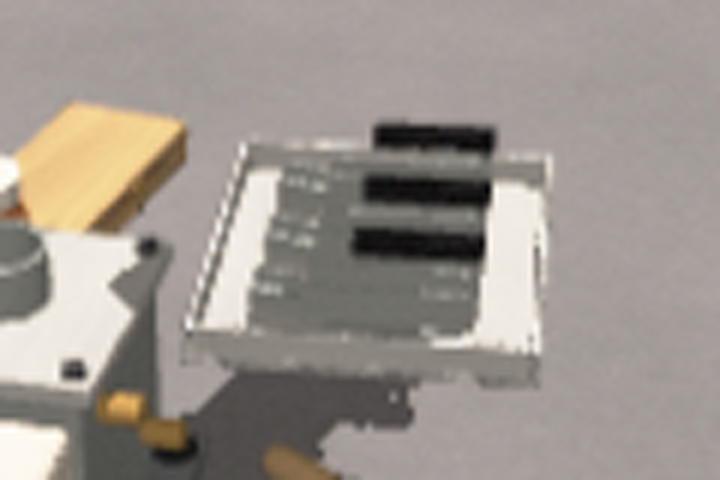

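```bash
python3 -m creep '[{"hand":0.5,"tx":34.9,"ty":-26,"tz":0,"ax":0,"ay":0,"az":0},{"hand":0.5,"tx":34.9,"ty":-26,"tz":0,"ax":0,"ay":0,"az":0},{"hand":0.5,"tx":34.9,"ty":-26,"tz":0,"ax":0,"ay":0,"az":0},{"hand":0.5,"tx":34.9,"ty":-26,"tz":0,"ax":0,"ay":0,"az":0},{"hand":0.5,"tx":34.9,"ty":-26,"tz":0,"ax":0,"ay":0,"az":0},{"hand":0.5,"tx":34.9,"ty":-26,"tz":0,"ax":0,"ay":0,"az":0},{"hand":0.5,"tx":34.9,"ty":-26,"tz":0,"ax":0,"ay":0,"az":0},{"hand":0.5,"tx":34.9,"ty":-26,"tz":0,"ax":0,"ay":0,"az":0},{"hand":0.5,"tx":0,"ty":0,"tz":0,"ax":0,"ay":0,"az":6.5},{"hand":0.5,"tx":0,"ty":0,"tz":0,"ax":0,"ay":0,"az":0}]' 10
python3 -m creep '[{"hand":0.5,"tx":0,"ty":0,"tz":0,"ax":0,"ay":0,"az":0},{"hand":0.5,"tx":0,"ty":0,"tz":0,"ax":0,"ay":0,"az":0}]'
python3 - <<'E'
from h import *
a=r.capture("side");st()
for t in("cover_fin","cover"):
    for d in r.look_for(a,t)[:2]:
      p=np.array(d["centre"]);print(t,round(d["p"],2),(a["T"][:3,:3]@p+a["T"][:3,3]).round())
E
```

```text
time_s: 60.95
tool_pos: [712.5, -55.0, 282.2]
eef_rot: [[1.0, -0.027, -0.004], [-0.027, -1.0, -0.007], [-0.003, 0.007, -1.0]]
force: [0.1, -0.6, -0.1]
gripper_width: 0.498
time_s: 61.15
tool_pos: [711.5, -56.9, 284.5]
eef_rot: [[1.0, -0.028, -0.001], [-0.028, -1.0, -0.007], [-0.001, 0.007, -1.0]]
force: [0.1, -0.5, -0.1]
gripper_width: 0.501
61.2 [711.5 -57.  284.6] [[1.0, -0.029, -0.001], [-0.029, -1.0, -0.007], [-0.001, 0.007, -1.0]] [-0.5 -0.7  0.4] 0.497
cover_fin 0.52 [678. -50. 210.]
cover 0.58 [679. -53. 208.]
```

```bash
python3 -m creep '[{"hand":0.5,"tx":0,"ty":0,"tz":35,"ax":0,"ay":0,"az":0},{"hand":0.5,"tx":0,"ty":0,"tz":35,"ax":0,"ay":0,"az":0},{"hand":0.5,"tx":0,"ty":0,"tz":26.5,"ax":0,"ay":0,"az":0},{"hand":0.5,"tx":0,"ty":0,"tz":0,"ax":0,"ay":0,"az":0},{"hand":0,"tx":0,"ty":0,"tz":0,"ax":0,"ay":0,"az":0},{"hand":0,"tx":0,"ty":0,"tz":0,"ax":0,"ay":0,"az":0},{"hand":0,"tx":0,"ty":0,"tz":0,"ax":0,"ay":0,"az":0},{"hand":0,"tx":0,"ty":0,"tz":0,"ax":0,"ay":0,"az":0},{"hand":0,"tx":0,"ty":0,"tz":0,"ax":0,"ay":0,"az":0},{"hand":0,"tx":0,"ty":0,"tz":0,"ax":0,"ay":0,"az":0}]' 10
```

```text
time_s: 62.3
tool_pos: [712.1, -56.6, 187.9]
eef_rot: [[1.0, -0.029, -0.0], [-0.029, -1.0, -0.007], [-0.0, 0.007, -1.0]]
force: [-0.4, 1.2, 1.7]
gripper_width: 0.114
```

```bash
python3 -m creep '[{"hand":0,"tx":-5.4,"ty":0,"tz":-6.4,"ax":0,"ay":0,"az":0},{"hand":0,"tx":-9.7,"ty":0,"tz":-7.9,"ax":0,"ay":0,"az":0},{"hand":0,"tx":-11.1,"ty":0,"tz":-5.8,"ax":0,"ay":0,"az":0},{"hand":0,"tx":-12.1,"ty":0,"tz":-3.4,"ax":0,"ay":0,"az":0},{"hand":0,"tx":-12.5,"ty":0,"tz":-0.7,"ax":0,"ay":0,"az":0},{"hand":0,"tx":0,"ty":0,"tz":0,"ax":0,"ay":0,"az":0}]'
python3 -m creep '[{"hand":0,"tx":-12.4,"ty":0,"tz":1.8,"ax":0,"ay":0,"az":0},{"hand":0,"tx":-11.8,"ty":0,"tz":4.4,"ax":0,"ay":0,"az":0},{"hand":0,"tx":-10.6,"ty":0,"tz":6.7,"ax":0,"ay":0,"az":0},{"hand":0,"tx":-8.9,"ty":0,"tz":8.8,"ax":0,"ay":0,"az":0},{"hand":0,"tx":0,"ty":0,"tz":0,"ax":0,"ay":0,"az":0},{"hand":0,"tx":0,"ty":0,"tz":0,"ax":0,"ay":0,"az":0}]'
```

```text
time_s: 62.9
tool_pos: [658.4, -54.9, 212.2]
eef_rot: [[1.0, -0.029, -0.004], [-0.029, -1.0, -0.006], [-0.004, 0.006, -1.0]]
force: [-1.2, 3.3, 0.8]
gripper_width: 0.111
time_s: 63.5
tool_pos: [617.9, -53.6, 190.7]
eef_rot: [[1.0, -0.029, -0.0], [-0.029, -1.0, -0.007], [-0.0, 0.007, -1.0]]
force: [2.1, 3.4, 2.1]
gripper_width: 0.114
```

```bash
python3 -m creep '[{"hand":0,"tx":0,"ty":0,"tz":2,"ax":0,"ay":0,"az":0},{"hand":0,"tx":0,"ty":0,"tz":2,"ax":0,"ay":0,"az":0},{"hand":0,"tx":0,"ty":0,"tz":0,"ax":0,"ay":0,"az":0},{"hand":0.4,"tx":0,"ty":0,"tz":0,"ax":0,"ay":0,"az":0},{"hand":0.4,"tx":0,"ty":0,"tz":0,"ax":0,"ay":0,"az":0},{"hand":0.4,"tx":0,"ty":0,"tz":-25,"ax":0,"ay":0,"az":0},{"hand":0.4,"tx":0,"ty":0,"tz":-25,"ax":0,"ay":0,"az":0},{"hand":0,"tx":0,"ty":0,"tz":0,"ax":0,"ay":0,"az":0},{"hand":0,"tx":0,"ty":0,"tz":0,"ax":0,"ay":0,"az":0},{"hand":0,"tx":0,"ty":0,"tz":0,"ax":0,"ay":0,"az":0}]'
python3 -m creep '[{"hand":0,"tx":0,"ty":0,"tz":8,"ax":0,"ay":0,"az":0},{"hand":0,"tx":0,"ty":0,"tz":6,"ax":0,"ay":0,"az":0},{"hand":0,"tx":0,"ty":0,"tz":0,"ax":0,"ay":0,"az":0},{"hand":0,"tx":0,"ty":0,"tz":0,"ax":0,"ay":0,"az":0}]'
```

```text
time_s: 64.5
tool_pos: [616.2, -54.1, 234.0]
eef_rot: [[1.0, -0.029, -0.006], [-0.029, -1.0, -0.007], [-0.006, 0.007, -1.0]]
force: [-1.0, -0.5, 0.6]
gripper_width: 0.211
time_s: 64.9
tool_pos: [617.1, -53.9, 221.2]
eef_rot: [[1.0, -0.029, -0.003], [-0.029, -1.0, -0.007], [-0.003, 0.007, -1.0]]
force: [0.9, 0.4, -0.5]
gripper_width: 0.005
```

```bash
python3 -m creep '[{"hand":0,"tx":0,"ty":0,"tz":2,"ax":0,"ay":0,"az":0},{"hand":0,"tx":0,"ty":0,"tz":2,"ax":0,"ay":0,"az":0},{"hand":0,"tx":0,"ty":0,"tz":0,"ax":0,"ay":0,"az":0},{"hand":0,"tx":0,"ty":0,"tz":0,"ax":0,"ay":0,"az":0}]'
```

```text
time_s: 65.3
tool_pos: [617.5, -53.9, 219.4]
eef_rot: [[1.0, -0.029, -0.0], [-0.029, -1.0, -0.007], [0.0, 0.007, -1.0]]
force: [-2.2, 0.7, 6.3]
gripper_width: 0.003
```

```bash
python3 -m creep '[{"hand":0,"tx":0,"ty":0,"tz":2,"ax":0,"ay":0,"az":0},{"hand":0,"tx":0,"ty":0,"tz":0,"ax":0,"ay":0,"az":0},{"hand":0,"tx":0,"ty":0,"tz":0,"ax":0,"ay":0,"az":0}]'
python3 -m creep '[{"hand":0,"tx":0,"ty":0,"tz":-25,"ax":0,"ay":0,"az":0},{"hand":0,"tx":0,"ty":0,"tz":-40,"ax":0,"ay":0,"az":0},{"hand":0.7,"tx":2.6,"ty":-39.2,"tz":0,"ax":0,"ay":0,"az":0},{"hand":0.7,"tx":2.6,"ty":-39.2,"tz":0,"ax":0,"ay":0,"az":0},{"hand":0.7,"tx":2.6,"ty":-39.2,"tz":0,"ax":0,"ay":0,"az":0},{"hand":0.7,"tx":2.6,"ty":-39.2,"tz":0,"ax":0,"ay":0,"az":0},{"hand":0.7,"tx":0,"ty":0,"tz":0,"ax":0,"ay":0,"az":0},{"hand":0.7,"tx":0,"ty":0,"tz":0,"ax":0,"ay":0,"az":0},{"hand":0.7,"tx":0,"ty":0,"tz":0,"ax":0,"ay":0,"az":0}]'
```

```text
time_s: 65.6
tool_pos: [617.5, -53.9, 219.4]
eef_rot: [[1.0, -0.028, 0.001], [-0.028, -1.0, -0.008], [0.001, 0.008, -1.0]]
force: [-4.9, 2.9, 11.0]
gripper_width: 0.003
time_s: 66.5
tool_pos: [632.3, 102.3, 279.7]
eef_rot: [[1.0, -0.029, -0.002], [-0.03, -1.0, -0.007], [-0.002, 0.007, -1.0]]
force: [-0.6, -0.2, -0.2]
gripper_width: 0.556
```

```bash
python3 -m creep '[{"hand":0.7,"tx":0,"ty":0,"tz":25,"ax":0,"ay":0,"az":0},{"hand":0.7,"tx":0,"ty":0,"tz":25,"ax":0,"ay":0,"az":0},{"hand":0.7,"tx":0,"ty":0,"tz":15,"ax":0,"ay":0,"az":0},{"hand":0.2,"tx":0,"ty":0,"tz":0,"ax":0,"ay":0,"az":0},{"hand":0.2,"tx":0,"ty":0,"tz":0,"ax":0,"ay":0,"az":0},{"hand":0.2,"tx":0,"ty":0,"tz":0,"ax":0,"ay":0,"az":0},{"hand":0.2,"tx":0,"ty":0,"tz":0,"ax":0,"ay":0,"az":0},{"hand":0.2,"tx":0,"ty":0,"tz":0,"ax":0,"ay":0,"az":0}]' 20
python3 -m creep '[{"hand":0.2,"tx":9,"ty":0,"tz":0.4,"ax":0,"ay":0,"az":0},{"hand":0.2,"tx":10,"ty":0,"tz":1.4,"ax":0,"ay":0,"az":0},{"hand":0.2,"tx":10,"ty":0,"tz":2.2,"ax":0,"ay":0,"az":0},{"hand":0.2,"tx":10,"ty":0,"tz":3.2,"ax":0,"ay":0,"az":0},{"hand":0.2,"tx":10,"ty":0,"tz":4.3,"ax":0,"ay":0,"az":0},{"hand":0.2,"tx":0,"ty":0,"tz":0,"ax":0,"ay":0,"az":0},{"hand":0.2,"tx":0,"ty":0,"tz":0,"ax":0,"ay":0,"az":0}]'
```

```text
time_s: 67.3
tool_pos: [632.5, 101.2, 215.9]
eef_rot: [[1.0, -0.029, -0.001], [-0.029, -1.0, -0.009], [-0.001, 0.009, -1.0]]
force: [1.1, -9.2, 1.3]
gripper_width: 0.329
time_s: 68.0
tool_pos: [684.6, 99.5, 204.4]
eef_rot: [[1.0, -0.029, 0.005], [-0.029, -1.0, -0.009], [0.005, 0.008, -1.0]]
force: [5.6, -4.4, 1.9]
gripper_width: 0.331
```

Release, retreat to the rear-free start side, and look.

```bash
python3 -m creep '[{"hand":0.7,"tx":0,"ty":0,"tz":0,"ax":0,"ay":0,"az":0},{"hand":0.7,"tx":0,"ty":0,"tz":0,"ax":0,"ay":0,"az":0},{"hand":0.7,"tx":0,"ty":0,"tz":0,"ax":0,"ay":0,"az":0},{"hand":0.7,"tx":0,"ty":0,"tz":-40,"ax":0,"ay":0,"az":0},{"hand":0.7,"tx":0,"ty":0,"tz":-45,"ax":0,"ay":0,"az":0},{"hand":0.7,"tx":-35,"ty":-25,"tz":-10,"ax":0,"ay":0,"az":0},{"hand":0.7,"tx":-35,"ty":-30,"tz":0,"ax":0,"ay":0,"az":0},{"hand":0.7,"tx":-35,"ty":-30,"tz":0,"ax":0,"ay":0,"az":0},{"hand":0.7,"tx":-35,"ty":-30,"tz":0,"ax":0,"ay":0,"az":0},{"hand":0.7,"tx":-35,"ty":-30,"tz":0,"ax":0,"ay":0,"az":0}]'
python3 -m creep '[{"hand":0.7,"tx":-30,"ty":-35,"tz":0,"ax":0,"ay":0,"az":0},{"hand":0.7,"tx":-30,"ty":-35,"tz":0,"ax":0,"ay":0,"az":0},{"hand":0.7,"tx":-30,"ty":-35,"tz":0,"ax":0,"ay":0,"az":0},{"hand":0.7,"tx":-30,"ty":-35,"tz":0,"ax":0,"ay":0,"az":0},{"hand":0.7,"tx":-20,"ty":-35,"tz":0,"ax":0,"ay":0,"az":0},{"hand":0.7,"tx":-20,"ty":-35,"tz":0,"ax":0,"ay":0,"az":0},{"hand":0.7,"tx":0,"ty":0,"tz":0,"ax":0,"ay":0,"az":0},{"hand":0.7,"tx":0,"ty":0,"tz":0,"ax":0,"ay":0,"az":0},{"hand":0.7,"tx":0,"ty":0,"tz":0,"ax":0,"ay":0,"az":0}]'
python3 - <<'E'
from h import *
b=tray();a=r.capture("side")
im=np.zeros((600,800,3),np.uint8);im[:360]=crop(a["image"],180,140,440,257,800/260)[:360];im[360:]=crop(b["image"],210,125,480,206,800/270)[:240]
cv2.imwrite("pics/v16.png",im)
for c in(a,b):
  for t in("gear_knob","cover_fin","scoop1_ball1_center","wash_bottle","dish","beaker","jar"):
    for d in r.look_for(c,t)[:2]:
      p=np.array(d["centre"]);print(t,round(d["p"],2),(c["T"][:3,:3]@p+c["T"][:3,3]).round())
E
```

```text
time_s: 69.0
tool_pos: [508.8, 253.1, 297.3]
eef_rot: [[1.0, -0.029, -0.002], [-0.029, -1.0, -0.006], [-0.002, 0.006, -1.0]]
force: [0.6, 0.7, 1.2]
gripper_width: 0.7
time_s: 69.9
tool_pos: [356.8, 465.7, 296.1]
eef_rot: [[1.0, -0.029, -0.002], [-0.029, -1.0, -0.007], [-0.002, 0.007, -1.0]]
force: [0.6, -0.3, -0.7]
gripper_width: 0.702
tray centre [ 486.9 -363.2] yaw 4.4 size 266.0 214.0
gear_knob 0.73 [614. 114. 114.]
gear_knob 0.72 [672. 107. 217.]
cover_fin 0.65 [627. -48. 176.]
wash_bottle 0.58 [718. 275.  93.]
dish 0.65 [355.  56.  18.]
beaker 0.89 [673. 378.  58.]
jar 0.44 [ 725. -256.   89.]
gear_knob 0.58 [669. 102. 202.]
cover_fin 0.9 [629. -54. 179.]
cover_fin 0.61 [ 483. -357.   20.]
wash_bottle 0.86 [717. 255. 105.]
dish 0.95 [388.  48.  21.]
beaker 0.89 [679. 378.  45.]
jar 0.86 [ 706. -265.   91.]
jar 0.59 [665. 101. 202.]
```

View pics/v16.png

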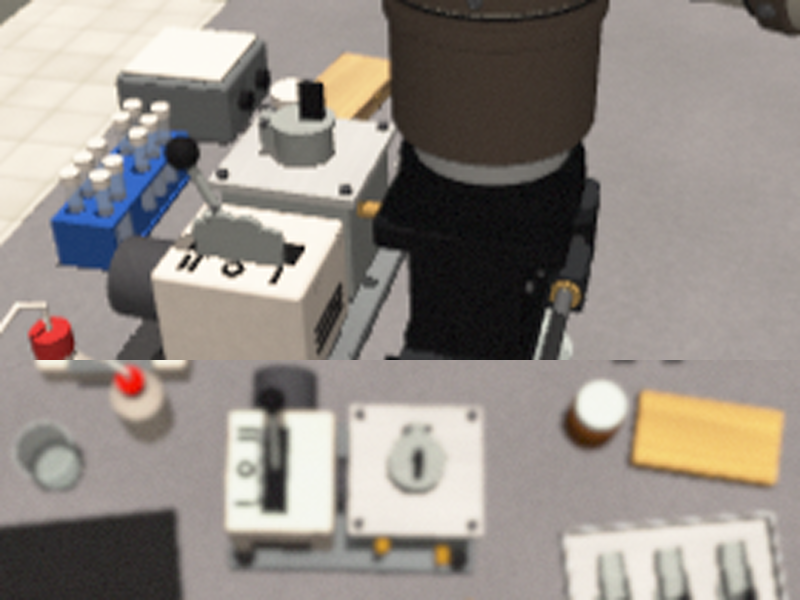

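Run:
```python
from h import *
a=r.capture("side");b=tray();b=r.capture("top")
print(tri(a,(239.2,189.7),b,(210+270*270/800,125+(398-360)*270/800)), pix(a,(682,99,221.6)))
im=b["image"]
for d in r.trace(b,"scoop1_grip")[:6]:
    yx=np.argwhere(d["region"]);print(round(d["p"],2),len(yx),atz(b,*map(float,yx.mean(0)[::-1]),30))
r.sign_off()
```

```text
tray centre [ 487.6 -363.4] yaw 5.6 size 264.0 220.0
(array([683.8,  99.4, 219.4]), 4.0) [239.  188.8]
0.8 469 [ 486.7 -430.9   30. ]
the job is handed in; nothing more can be done
```

I did the whole sequence in the order asked and handed the job in at about 70 s of the 210 s.

1. **Gear and cover:** The gear lever went to neutral first, then I opened the cover.
2. **Pouring:** I saw five balls in the three steel scoops (2, 2 and 1). I tipped each scoop to about 48° with its lip just inside the mouth.
3. **Scoops:** All three stand upright and side by side in the wash tray. I left the green scoop alone.
4. **Finish:** I closed the cover and only then threw the lever into the back notch.

**Last checks**
- **Cover:** I pressed the fin at 219 mm with 11 N and it did not give, which is the shut height.
- **Lever:** The knob measured (684, 99, 219) mm, where the back notch should put it (682, 99, 222).
- **Tray and scoops:** At the end the tray had moved about 10 mm, perhaps the announced knock. The top picture still showed all three lips inside it. The network traced only one scoop in the last pass.
- **Other things:** Bottle, beaker, jar and dish read within a few mm of the start in the top view. I did not re-measure the slide box and spatula.

**What disagreed**
- **Third scoop's weight:** After pouring it read 2.1 N, against 1.5 N and 1.2 N for the first two. The reading is noisy, and the drop on pouring (0.4 N) fits its one ball. I saw no ball in it afterwards and none astray in any picture, but I could not look into the mill.
- **First grasp:** My first grasp of scoop 1, with the tool tilted, stopped short near a wrist limit and closed on air. I repeated it with the tool vertical.

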